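Scribe one circle on the scratch tester

ROBOT

A 6-joint arm with a two-finger parallel gripper is mounted at the origin on a cart in front of the work surface, level with it; the furniture and walls round the work are solid. World frame = base frame: x ahead of the robot, y to its left, z up, the work surface at z = 0. Lengths are in m, angles in rad, forces in N, time in s.
With the tool pointing down it reaches from about 0.25 to 0.8 m from the base axis. Payload 8.5 kg.
Tool frame: the origin (TCP) lies at the very end of the fingers, on their centre line; the grasp point (between the pads) lies grip_point_offset behind it (grip_point_offset is the distance from the TCP to the grasp point, in m); z points along the fingers, x is the direction in which the jaws open and shut, and the axes are right-handed (so a half turn about z gives the same grasp; the last joint's range is limited). The gripper opens to 85 mm and grips with 20 to 120 N. Pads are 22 mm wide; open, the fingers measure 114 mm over their backs; the gripper's body (76 mm by 85 mm) begins 54 mm behind the grasp point. The pads swing forward as they close: fully open they stand 13 mm farther back than shut.
Start: joints at [1.286, 0.238, -0.013, 1.319, 0, 1.571], TCP at [0.147, 0.504, 0.231] pointing down, gripper open.
Joint ranges: [-2.66, 2.66], [-1.03, 1.9], [-1.14, 1.46], [-1.82, 2.27], [-1.45, 1.34], [-3.14, 3.14]. Speed limits (rad/s): [2.22, 2.22, 2.79, 3.14, 3.14, 3.14].

INTERFACE

Orientations are given as a unit quaternion [x, y, z, w].
In Python, from bench import get_state, camera, camera_info, finish_job, grip_point_offset gives the robot as it stands.
- The arm moves only by the tool apply_moves, never from a script. Its argument "series" is a list of rows, each a list of 2 entries, a list of its own where there are three numbers: the shift along the tool's x, y, z in mm, then the turn about the tool's z in degrees. A call has 1 to 5 rows; each row shifts and turns the commanded pose from where the row before left it, along the tool's axes as they then stand; what a row does not reach is not made up. A row lasts 1/10 s, in which the tool goes at most 50 mm and 8.59 degrees, less where a joint would pass 70% of its speed; a pose out of reach is approached as far as the arm can. A call is refused whole if a number of a shift passes 50 or a number of a turn 8.59, either way. A call with a gripper value outside its range is refused whole. "jaw" is the finger opening in mm, from 0 to 85.4, set as the call begins (left out, the last holds). The fingers move at their own pace and stop on an object; "newtons" is the grip in N (left out, the last holds). Time passes only in rows, so rows that do not move let the fingers close. It gives the time, the measured TCP pose, the force and the opening at its end, in the units of the state.
- get_state(): the state, without advancing time (a new reading comes with each control period).
- camera(name): name is "scene" or "top" or "wrist"; returns (picture, depth): 400x640x3 uint8, blue, green, red; 400x640 float32, m along the optical axis (not along the pixel's ray), 0 where there is no reading.
- camera_info(name): a dict with "fx", "fy", "cx", "cy" (pixels), "k1" (the pictures are not rectified: a ray, as slopes to the right and down, at radius r is drawn at 1 + k1 r^2 times it, then the intrinsics apply), "rvec" (rotation vector, rad) and "tvec" (3), from world to camera coordinates, as OpenCV has them; the wrist camera has in their place "tool_from_camera" (4x4, takes a point from camera to tool coordinates, whose origin is the TCP and whose axes are the tool frame's). Camera axes: x right, y down, z forward; pixel columns grow to the right and rows downward; lengths in m; the calibration is good to about 2 mm. A picture is of the moment at which its call begins: read the wrist's pose just before it. camera_info takes no time and is no camera call.
- finish_job(): hands the job in, once; it reports no verdict.
The state is a dict: "time": time; "q": joint angles; "joint_velocities": joint speeds; "effort": joint torques, N m; "tcp_pos": TCP position; "tcp_rot": TCP orientation; "force": force on the tool from outside, world axes, zero at the start; "torque": the same for the moment, N m; "opening": opening from 0.0 (shut) to 1.0 (fully open).
Only numpy, scipy, OpenCV 4.12 (cv2) and the standard library are available. Lean on these libraries where they do the work, as an engineer would, in place of code of your own. Each camera call takes 0.05 s, during which the arm holds its last target. There are 200 camera calls.

TASK

Run a scratch test: stand weights from the wooden tray on the tester's load pan until its pointer, left alone, rests between the two long lines of the gauge, then crank the handwheel anticlockwise to the start mark and one full turn further, with that load on, and leave the grip over the mark. Then take all weights off the pan and stand them back in the tray, and leave the jaw insert, brush and marker where they are.

Things in the scene. Friction and masses are not known exactly. Their poses are not given: they have to be found in the camera images.
- tester: hand-cranked rotary scratch tester, fixed to the bench: a grey casing 156 x 385 x 50 mm, long side along its own y, origin under its middle on the bench, z up. At its -y end lies a black spoked handwheel, at its +y end a steel turntable with a white coated disc under a stylus; above the stylus a round steel load pan rides on a coil spring. A belt in the casing turns the turntable with the handwheel. The tester's start position and yaw vary
- handwheel (a joint): angle of the handwheel about its upright axis, rad, growing anticlockwise seen from above; 0 = the crank grip stands over the start mark. It is parked at -2.2 to -0.5 at the start, has no stops, and light friction (about 1 N at the grip) holds it where it is left
- crank_grip (a point): centre of the handwheel's crank grip: an upright black sleeve, 21 mm across and 48 mm tall (24 mm below to 22 mm above this point), turning freely on its pin, 58 mm from the wheel's axis and 107 mm above the bench at this point; the wheel's rim (136 mm across) lies 31 mm or more below this point. Near the wheel nothing else is higher than the grip's foot; the gauge plate stands 138 mm from the wheel's axis, the nearest edge of the pan 171 mm
- wheel_center (a point): point on the handwheel's axis, 60 mm above the bench
- start_mark (a point): the start mark: a small pointed steel plate on the casing under the wheel's rim, on the wheel's side towards the robot; this point is 58 mm from the wheel's axis in the tester's -x direction, 60 mm above the bench
- load_pan (a joint): how far the load pan is pressed down on its spring, m. The spring gives about 4 mm for each 100 g on the pan; the pan's own weight, which differs from run to run (stylus holders differ), already presses it down 9 to 15 mm when empty. Bottom stop at 0.044. At 0.0355 the pan's pointer is level with the target, the gap between the gauge's two long lines; at 0.0325 and 0.0385 it just touches one of those lines
- pan_floor (a point): centre of the upper side of the load pan's flat floor; sinks with the pan: 174 to 180 mm above the bench when empty, about 154 mm when the load is right. The floor is 148 mm across; a thin wall round it (158 mm across) stands 16 mm above the floor. It holds five weights spread evenly 48 mm from its centre. Nothing nearby is higher than the wall but weights on the pan and the gauge plate
- pan_pointer (a point): tip of the pointer fixed to the pan's rim; in front of the gauge plate; sinks with the pan
- gauge_target (a point): point midway between the two long black lines on the gauge plate (an upright aluminium plate 26 mm wide facing the robot, 99 mm from the pan's axis on the handwheel's side, its top 190 mm above the bench), fixed; the load is right when the pointer's tip is within 3 mm of this height
- weight_tray: wooden weight tray, fixed to the bench, 262 x 146 x 18 mm, long side along its own x, 6 mm walls, grey lining; origin under its middle; position and yaw vary
- tray_floor (a point): centre of the tray's inner floor (250 x 134 mm), 6 mm above the bench; the weights stand at the start near tray x = -87, -29, 29 or 87 mm and y = -30 or 30 mm, shuffled
- insert_mid (a point): middle of a ribbed steel jaw insert, 22 x 60 x 11 mm, lying on the bench; a bystander
- brush_mid (a point): middle of a flat brush with a wooden handle, 34 x 165 x 12 mm; a bystander behind the tester
- marker_mid (a point): middle of a marker pen, 17 x 135 x 16 mm; a bystander beyond the handwheel
- w200_a_mid (a point): 200 g load weight: a flat steel disc 40 mm across and 17 mm thick with a round knob 16 mm across on top, 36 mm tall in all; this point is on its axis, half-way up; z is its own upright axis; may be absent
- w200_b_mid (a point): 200 g load weight: a flat steel disc 40 mm across and 17 mm thick with a round knob 16 mm across on top, 36 mm tall in all; this point is on its axis, half-way up; z is its own upright axis; may be absent
- w200_c_mid (a point): 200 g load weight: a flat steel disc 40 mm across and 17 mm thick with a round knob 16 mm across on top, 36 mm tall in all; this point is on its axis, half-way up; z is its own upright axis; may be absent
- w100_a_mid (a point): 100 g load weight: a flat steel disc 32 mm across and 12 mm thick with a round knob 16 mm across on top, 29 mm tall in all; this point is on its axis, half-way up; z is its own upright axis; may be absent
- w100_b_mid (a point): 100 g load weight: a flat steel disc 32 mm across and 12 mm thick with a round knob 16 mm across on top, 29 mm tall in all; this point is on its axis, half-way up; z is its own upright axis; may be absent
- w100_c_mid (a point): 100 g load weight: a flat steel disc 32 mm across and 12 mm thick with a round knob 16 mm across on top, 29 mm tall in all; this point is on its axis, half-way up; z is its own upright axis; may be absent
- w100_d_mid (a point): 100 g load weight: a flat steel disc 32 mm across and 12 mm thick with a round knob 16 mm across on top, 29 mm tall in all; this point is on its axis, half-way up; z is its own upright axis; may be absent
Mind the look-alikes: they are no part of the job. Leave any blue or red look-alike of the part that bears w200_b_mid alone.

How it is judged:
On the way, in this order (a step that is already met when the one before it is completed fails the run):
1. the pan, loaded and with the hand away from it, rests with its pointer between the long lines (32.5 to 38.5 mm down), the wheel not yet past the start mark (value of joint load_pan between 0.0325 and 0.0385 m and distance between the grasp point and pan_floor above 0.13 m and value of joint handwheel below -0.25 rad), for 0.5 s.
2. the grip passes the start mark with the load on (value of joint load_pan between 0.0325 and 0.0385 m and value of joint handwheel between -0.2 and 0.35 rad), for 0.02 s.
3. half a turn with the load on (value of joint load_pan between 0.0325 and 0.0385 m and value of joint handwheel between 2.8 and 3.5 rad), for 0.02 s.
4. the full turn with the load on: the grip is over the start mark again (within 0.2 rad) (value of joint load_pan between 0.0325 and 0.0385 m and value of joint handwheel between 6.08319 and 6.48319 rad), for 0.3 s.
At the end, for the whole second after the job is handed in: The handwheel has gone one full turn past the start mark and its grip is over the mark (joint 6.283 within 0.2 rad); the pan is empty and has risen (less than 17.5 mm down); every weight that is there stands upright (within 0.15 rad) on the tray's floor, its axis inside the walls (value of joint handwheel between 6.08319 and 6.48319 rad and value of joint load_pan below 0.0175 m and x of w200_a_mid in the frame of tray_floor between -0.115 and 0.115 m and y of w200_a_mid in the frame of tray_floor between -0.057 and 0.057 m and z of each of w200_a_mid, w200_b_mid, w200_c_mid, w100_a_mid, w100_b_mid, w100_c_mid, w100_d_mid in the frame of tray_floor below 0.025 m and angle between each of w200_a_mid, w200_b_mid, w200_c_mid, w100_a_mid, w100_b_mid, w100_c_mid, w100_d_mid's own z axis and vertical below 0.15 rad and x of w200_b_mid in the frame of tray_floor between -0.115 and 0.115 m and y of w200_b_mid in the frame of tray_floor between -0.057 and 0.057 m and x of w200_c_mid in the frame of tray_floor between -0.115 and 0.115 m and y of w200_c_mid in the frame of tray_floor between -0.057 and 0.057 m and x of w100_a_mid in the frame of tray_floor between -0.115 and 0.115 m and y of w100_a_mid in the frame of tray_floor between -0.057 and 0.057 m and x of w100_b_mid in the frame of tray_floor between -0.115 and 0.115 m and y of w100_b_mid in the frame of tray_floor between -0.057 and 0.057 m and x of w100_c_mid in the frame of tray_floor between -0.115 and 0.115 m and y of w100_c_mid in the frame of tray_floor between -0.057 and 0.057 m and x of w100_d_mid in the frame of tray_floor between -0.115 and 0.115 m and y of w100_d_mid in the frame of tray_floor between -0.057 and 0.057 m); the robot touches nothing.
It fails at once if the jaw insert is moved by 3 cm or more (distance of insert_mid from where it was at the start of the episode above 0.03 m).
It fails at once if the brush is moved by 3 cm or more (distance of brush_mid from where it was at the start of the episode above 0.03 m).
It fails at once if the marker is moved by 3 cm or more (distance of marker_mid from where it was at the start of the episode above 0.03 m).
Of w200_a, w200_b, w200_c, w100_a, w100_b, w100_c, w100_d only 5 to 7 are there at a start; the rules pass over those that are not, and their reading is None.
At some moment in a run one of w200_a, w200_b, w200_c, w100_a, w100_b, w100_c, w100_d may be knocked a few centimetres aside while the robot is not near it.
Once in a run the grip may slacken for a moment while it holds something.
It also fails if it takes over 210 s, if anything falls off the work surface, if the arm or the gripper's body presses on something with over 40 N, if the wrist force passes 120 N, or if a joint passes its speed limit or range.

## Working session

There is one attempt and no reset: what is moved stays moved. The work goes in short steps, Python scripts to look and compute and a tool call to move; the robot and the scene stay as the last step left them, time stands still between calls to the robot, and variables do not carry over. Pictures are saved under pics/ and viewed, about 12 in all and at most 16, crops included, and the job is handed in when it is done.

Besides the shell and the picture viewer there is one more tool, called after "Emit:" as name(argument=value, ...), one argument or row to a line, values as JSON. apply_moves: Moves the arm, as the interface text tells. Its arguments: {"type":"object","properties":{"series":{"type":"array","items":{"type":"array"}},"jaw":{"type":"number"},"newtons":{"type":"number"}},"required":["series"]}

```bash
ls; mkdir -p pics; cat > h.py <<'E'
import numpy as np, cv2
from scipy.spatial.transform import Rotation as R
from bench import get_state, camera, camera_info, finish_job, grip_point_offset
def ext(name, st=None):
    i=camera_info(name)
    if name=='wrist':
        st=st or get_state()
        T=np.eye(4);T[:3,:3]=R.from_quat(st['tcp_rot']).as_matrix();T[:3,3]=st['tcp_pos']
        return i,T@np.array(i['tool_from_camera'])
    T=np.eye(4);T[:3,:3]=cv2.Rodrigues(np.array(i['rvec'],float))[0];T[:3,3]=np.array(i['tvec']).ravel()
    return i,np.linalg.inv(T)
def ray(name,uv,E=None):
    i,T=E or ext(name)
    K=np.array([[i['fx'],0,i['cx']],[0,i['fy'],i['cy']],[0,0,1.]])
    uv=np.array(uv,float).reshape(-1,1,2)
    p=cv2.undistortPoints(uv,K,np.array([i['k1'],0,0,0.])).reshape(-1,2)
    d=np.c_[p,np.ones(len(p))]@T[:3,:3].T
    return T[:3,3],d
def on_z(name,uv,z,E=None):
    o,d=ray(name,uv,E); return o+d*((z-o[2])/d[:,2])[:,None]
def proj(name,P,E=None):
    i,T=E or ext(name)
    P=np.array(P,float).reshape(-1,3); c=(P-T[:3,3])@T[:3,:3]
    s=c[:,:2]/c[:,2:]; r2=(s**2).sum(1)[:,None]; s=s*(1+i['k1']*r2)
    return s*[i['fx'],i['fy']]+[i['cx'],i['cy']]
E
python3 - <<'E'
from h import *
s=get_state();print(s['time'],s['tcp_pos'],s['tcp_rot'],grip_point_offset)
for n in('scene','top'):
    im,d=camera(n);cv2.imwrite(f'pics/{n}0.png',im);np.save(f'{n}0.npy',d);i,T=ext(n);print(n,T[:3,3].round(3),i['fx'],i['k1'])
E
```

```text
pics
0.0 [0.14738791 0.50344561 0.2306572 ] [ 8.00296154e-01  5.99604475e-01 -5.91095265e-04  4.35617985e-04] 0.0187
scene [-0.303 -0.714  0.986] 399.9420394340668 -0.01373842266817435
top [ 0.323 -0.049  1.159] 368.9382789951046 -0.038793853503848695
```

View pics/scene0.png

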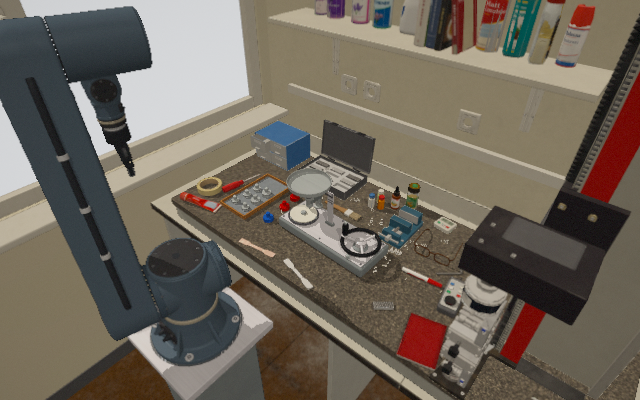

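View pics/top0.png

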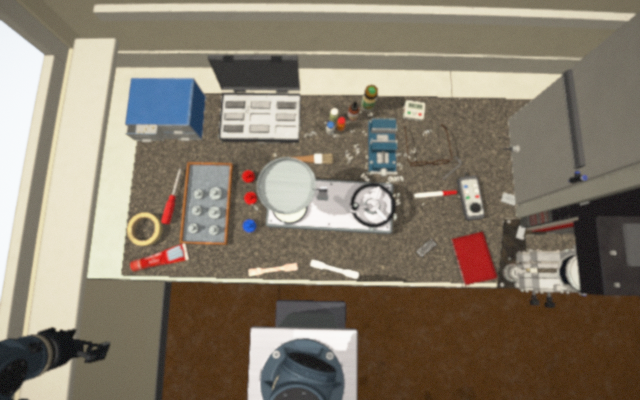

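```bash
python3 - <<'E'
from h import *
im=cv2.imread('pics/top0.png')
c=cv2.resize(im[150:255,175:405],None,fx=3.4,fy=3.4,interpolation=cv2.INTER_CUBIC);cv2.imwrite('pics/topc.png',c)
d=np.load('top0.npy');i,T=ext('top')
def pt(u,v):
    z=d[v,u]; o,r=ray('top',[u,v]); return (o+r[0]*z).round(3)
for n,uv in dict(pan=(286,186),hub=(371,205),tray=(208,200),casing=(330,222)).items(): print(n,pt(*uv))
print(proj('top',[[0,0,0],[.3,0,0],[.5,0,0]]))
hsv=cv2.cvtColor(im,cv2.COLOR_BGR2HSV)
m=cv2.inRange(hsv,(5,110,60),(20,255,255));m[:150]=0;m[255:]=0;m[:,:175]=0;m[:,240:]=0
p=np.argwhere(m)[:,::-1]; print(len(p)); r=cv2.minAreaRect(p.astype(np.float32));print(r)
b=cv2.boxPoints(r);print(on_z('top',b,0.018).round(3))
E
```

```text
pan [0.548 0.049 0.176]
hub [ 0.516 -0.195  0.086]
tray [0.536 0.314 0.007]
casing [ 0.468 -0.076  0.048]
[[301.54751483 380.96304453]
 [304.23691513 277.57795868]
 [305.94043663 213.38856031]]
750
((202.37220764160156, 203.13766479492188), (55.643898010253906, 85.07913208007812), 4.205357074737549)
[[0.394 0.415 0.018]
 [0.669 0.421 0.018]
 [0.658 0.238 0.018]
 [0.386 0.24  0.018]]
```

View pics/topc.png

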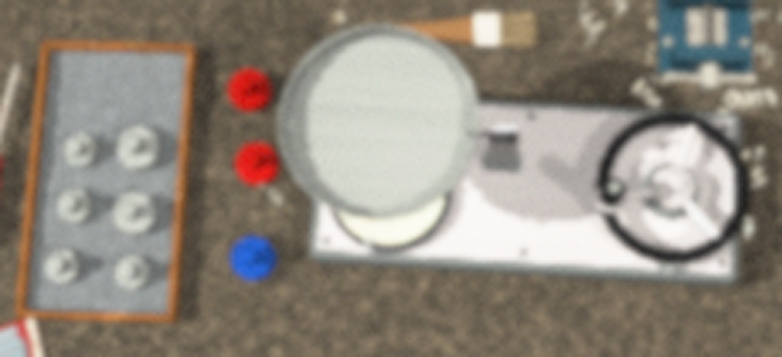

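Emit:
apply_moves(
  series=[
    [[0,0,0],-8.15],
    [[0,0,0],-8.15],
    [[-21,44,0],0],
    [[-21,44,0],0],
    [[-21,44,0],0],
  ],
  jaw=40,
  newtons=40,
)

```text
time: 0.6
tcp_pos: [0.2804, 0.44, 0.231]
tcp_rot: [0.707, 0.708, -0.0, 0.0]
force: [0.7, 0.7, 0.4]
opening: 0.468
```

Emit:
apply_moves(
  series=[
    [[-21,44,0],0],
    [[-21,44,0],0],
    [[-21,30,0],0],
    [[-21,20,-20],0],
    [[0,0,-30],0],
  ],
)

```text
time: 1.1
tcp_pos: [0.419, 0.3537, 0.2798]
tcp_rot: [0.709, 0.706, -0.002, 0.0]
force: [-1.1, 1.0, 0.7]
opening: 0.468
```

```bash
python3 - <<'E'
from h import *
s=get_state();print(s['time'],s['tcp_pos'],s['tcp_rot'],s['force'],s['opening'])
print(np.array(camera_info('wrist')['tool_from_camera']).round(3),camera_info('wrist')['fx'])
im,d=camera('wrist');cv2.imwrite('pics/w1.png',im);np.save('w1.npy',d)
import json;json.dump({k:np.array(s[k]).tolist() for k in('tcp_pos','tcp_rot')},open('w1.json','w'))
E
```

```text
1.1 [0.41900029 0.35366479 0.27980737] [ 7.08555964e-01  7.05650783e-01 -2.31583175e-03  2.35575027e-04] [-1.05049137  1.04101935  0.70970941] 0.46848262675515684
[[ 1.     0.     0.001 -0.001]
 [-0.     0.966  0.257 -0.065]
 [-0.    -0.257  0.966 -0.142]
 [ 0.     0.     0.     1.   ]] 308.05942207887443
```

View pics/w1.png

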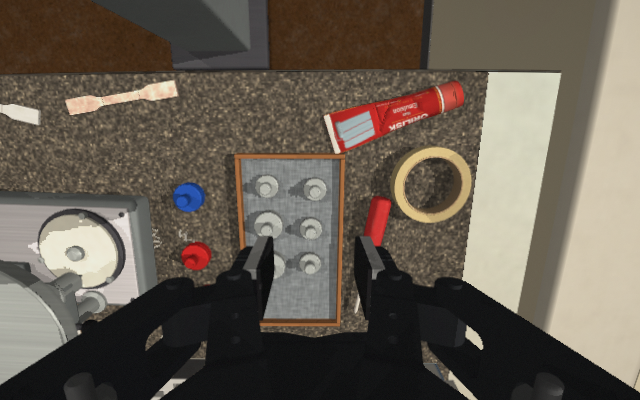

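```bash
cat >> h.py <<'E'
def cloud(name,d,E=None):
    E=E or ext(name); v,u=np.mgrid[0:400,0:640]
    o,r=ray(name,np.c_[u.ravel(),v.ravel()],E)
    P=o+r*d.ravel()[:,None]; P[d.ravel()==0]=np.nan
    return P.reshape(400,640,3)
def ld(n):
    import json
    return ext('wrist',json.load(open(n+'.json')))
def snap(n):
    import json
    s=get_state();json.dump({k:np.array(s[k]).tolist() for k in('tcp_pos','tcp_rot')},open(n+'.json','w'))
    im,d=camera('wrist');cv2.imwrite(f'pics/{n}.png',im);np.save(n+'.npy',d);return im,d,ext('wrist',s),s
E
python3 - <<'E'
from h import *
E=ld('w1');P=cloud('wrist',np.load('w1.npy'),E);im=cv2.imread('pics/w1.png')
hsv=cv2.cvtColor(im,cv2.COLOR_BGR2HSV)
m=cv2.inRange(hsv,(4,110,60),(18,255,255));m[:145]=0;m[:,:228]=0;m[:,352:]=0;m[335:]=0
n,l,st,c=cv2.connectedComponentsWithStats(m)
p=np.argwhere(m)[:,::-1];r=cv2.minAreaRect(p.astype(np.float32));print(r)
print(on_z('wrist',cv2.boxPoints(r),.018,E).round(4))
for (x0,x1,y0,y1) in [(240,255,150,160),(320,335,150,160),(338,350,165,175),(338,350,240,250),(232,245,165,175),(232,245,220,228),(320,330,318,330),(265,275,318,330)]:
    q=np.argwhere(m[y0:y1,x0:x1])[:,::-1]+[x0,y0]
    if len(q): print((x0,y0),on_z('wrist',[q.mean(0)],.018,E)[0].round(4))
Z=P[...,2].copy();Z[:150]=0;Z[280:]=0;Z[:,:245]=0;Z[:,340:]=0
mk=((Z>.030)&(Z<.06)).astype(np.uint8);mk[233:,255:272]*=1
n,l,st,c=cv2.connectedComponentsWithStats(mk)
for k in range(1,n):
    if st[k,4]>30:
        z=np.median(Z[l==k]);print(c[k].round(1),st[k,4],z.round(4),on_z('wrist',[c[k]],z,E)[0].round(4))
Z2=P[190:200,285:300,2];print('floor',np.nanmedian(Z2))
E
```

```text
((292.5, 235.5), (181.0, 117.0), 90.0)
[[0.3861 0.2489 0.018 ]
 [0.3867 0.4009 0.018 ]
 [0.6593 0.4084 0.018 ]
 [0.6593 0.2295 0.018 ]]
(240, 150) [0.3995 0.2648 0.018 ]
(320, 150) [0.4002 0.3698 0.018 ]
(338, 165) [0.4188 0.3897 0.018 ]
(338, 240) [0.5253 0.3891 0.018 ]
(232, 165) [0.4182 0.2514 0.018 ]
(232, 220) [0.4937 0.2507 0.018 ]
(320, 318) [0.6527 0.3679 0.018 ]
(265, 318) [0.6521 0.2842 0.018 ]
[264.5 189.1] 116 0.0344 [0.4412 0.2888 0.0344]
[314.4 192.2] 112 0.0347 [0.4455 0.3532 0.0347]
[266.  229.8] 126 0.0412 [0.4946 0.2894 0.0412]
[310. 233.] 109 0.0344 [0.5017 0.3472 0.0344]
[309.3 268.9] 103 0.0345 [0.5546 0.3458 0.0345]
floor 0.0070513668656304596
```

Emit:
apply_moves(
  series=[
    [[-32,38,0],0],
    [[-32,38,0],0],
    [[0,0,50],0],
    [[0,0,50],0],
    [[0,0,50],0],
  ],
)

```text
time: 1.65
tcp_pos: [0.4936, 0.2923, 0.1296]
tcp_rot: [0.708, 0.707, 0.0, 0.0]
force: [0.3, 0.4, 0.4]
opening: 0.467
```

Emit:
apply_moves(
  series=[
    [[0,0,44],0],
    [[0,0,0],0],
    [[0,0,0],0],
  ],
)

```text
time: 1.95
tcp_pos: [0.4932, 0.2928, 0.0877]
tcp_rot: [0.707, 0.707, -0.001, -0.0]
force: [1.0, -0.2, 0.3]
opening: 0.47
```

```bash
python3 - <<'E'
from h import *
im,d,E,s=snap('w2');print(s['tcp_pos'],s['tcp_rot'],s['force'])
cv2.imwrite('pics/w2c.png',cv2.resize(im[180:380,200:440],None,fx=2.5,fy=2.5))
P=cloud('wrist',d,E)[...,2]
for z in (.0405,):print(proj('wrist',[[.4946,.2894,z]],E))
E
```

```text
[0.49320665 0.29275774 0.08771899] [ 7.07135278e-01  7.07077971e-01 -6.48158157e-04 -1.47969733e-04] [ 1.01236214 -0.17254292  0.28461305]
[[309.31098569 224.26257536]]
```

View pics/w2c.png

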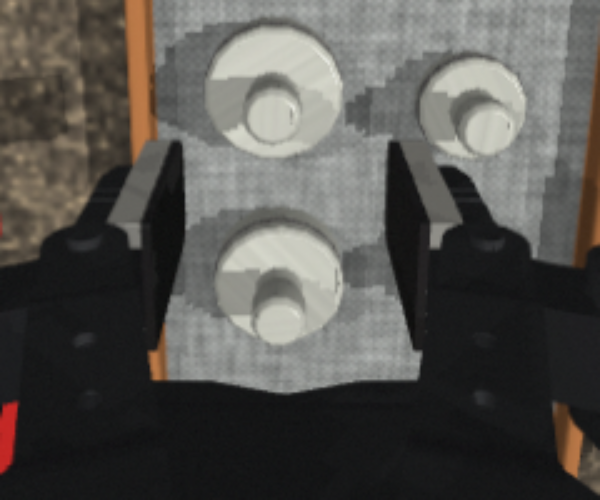

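Emit:
apply_moves(
  series=[
    [[-3,1,31],0],
    [[0,0,30],0],
    [[0,0,0],0],
    [[0,0,0],0],
  ],
)

```text
time: 2.4
tcp_pos: [0.4955, 0.2904, 0.0285]
tcp_rot: [0.707, 0.707, 0.001, 0.0]
force: [0.5, -0.5, 0.2]
opening: 0.47
```

Emit:
apply_moves(
  series=[
    [[0,0,0],0],
    [[0,0,0],0],
    [[0,0,0],0],
    [[0,0,0],0],
    [[0,0,0],0],
  ],
  jaw=5,
)

```text
time: 2.9
tcp_pos: [0.4958, 0.2905, 0.0285]
tcp_rot: [0.707, 0.707, 0.002, 0.001]
force: [0.4, 0.1, 7.7]
opening: 0.154
```

Emit:
apply_moves(
  series=[
    [[0,0,-50],0],
    [[0,0,-50],0],
    [[0,0,-50],0],
    [[0,0,-50],0],
    [[0,0,-40],0],
  ],
)

```text
time: 3.4
tcp_pos: [0.4944, 0.2897, 0.2705]
tcp_rot: [0.707, 0.707, 0.002, 0.0]
force: [0.6, -0.2, -2.4]
opening: 0.157
```

```bash
python3 - <<'E'
from h import *
print('second200',on_z('wrist',[[311.6,308]],.0412,ld('w2')).round(4))
s=get_state();print(s['opening'],s['force'],s['tcp_pos'])
E
```

```text
second200 [[0.5564 0.2908 0.0412]]
0.15716639792973863 [ 0.61925107 -0.15620594 -2.42925049] [0.49440841 0.2897486  0.27049117]
```

Emit:
apply_moves(
  series=[
    [[-48,0,0],0],
    [[-48,-10,0],0],
    [[-48,-10,0],0],
    [[-48,-10,0],0],
    [[0,0,0],0],
  ],
)

```text
time: 3.9
tcp_pos: [0.4627, 0.0932, 0.2676]
tcp_rot: [0.709, 0.705, -0.0, 0.001]
force: [-0.5, 0.3, -2.1]
opening: 0.156
```

```bash
python3 - <<'E'
from h import *
im,d,E,s=snap('w3');print(s['tcp_pos'],s['opening'],s['force'])
E
```

```text
[0.46267114 0.09322225 0.26760563] 0.15630438011546827 [-0.52351656  0.34421163 -2.131939  ]
```

View pics/w3.png

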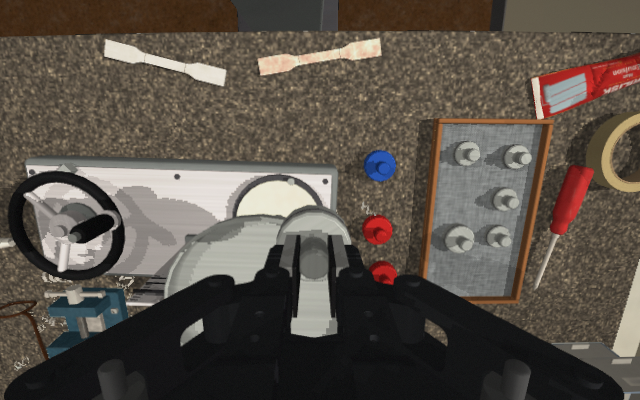

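```bash
python3 - <<'E'
from h import *
P=cloud('top',np.load('top0.npy'));x,y,z=P[...,0],P[...,1],P[...,2]
box=(x>.4)&(x<.68)&(y>-.32)&(y<.16)
m=box&(z>.165)&(z<.205)&(y>-.035)
q=P[m];(c,r)=cv2.minEnclosingCircle(q[:,:2].astype(np.float32));print('pan',c,r,len(q),np.median(q[:,2]),np.percentile(q[:,2],[2,10,50,90,98]))
k=np.hypot(q[:,0]-c[0],q[:,1]-c[1])<.06;print('floor',np.median(q[k,2]),q[k,2].std())
m=box&(z>.042)&(z<.056)
q=P[m][:,:2];print('casing',cv2.minAreaRect(q.astype(np.float32)))
m=box&(z>.1)&(z<.135)&(y<-.1);print('grip top',P[m].mean(0) if m.any() else None,m.sum())
E=ld('w3');W=cloud('wrist',np.load('w3.npy'),E);x,y,z=W[...,0],W[...,1],W[...,2]
v,u=np.mgrid[0:400,0:640]; wl=(u<160)&(v<300)
m=wl&(z>.118)&(z<.14);print('w grip top',W[m].mean(0),m.sum(),z[m].max())
m=wl&(z>.065)&(z<.085);q=W[m][:,:2];c,r=cv2.minEnclosingCircle(q.astype(np.float32));print('rim',c,r)
m=(u<340)&(z>.042)&(z<.056)&(x<.5);q=W[m];
xs=[(yy,q[abs(q[:,1]-yy)<.004][:,0].min()) for yy in np.arange(-.24,.11,.03) if (abs(q[:,1]-yy)<.004).any()]
print(np.round(xs,4),q[:,1].min(),q[:,1].max())
# tray weights
m=((u>430)&(u<550)&(v<260)&(z>.030)&(z<.05)).astype(np.uint8)
n,l,st,c=cv2.connectedComponentsWithStats(m)
for k in range(1,n):
    if st[k,4]>20: zz=np.median(z[l==k]);print(st[k,4],zz.round(4),on_z('wrist',[c[k]],zz,E)[0].round(4))
E
```

```text
pan (0.547366738319397, 0.047060444951057434) 0.08070353418588638 2608 0.17695654480405704 [0.17299223 0.1744979  0.17695654 0.1838803  0.19305876]
floor 0.17656049041423372 0.0018158486712180411
casing ((0.5650345087051392, -0.08070239424705505), (0.39249035716056824, 0.2378738522529602), 87.55366516113281)
grip top [ 0.50581355 -0.14181919  0.12489143] 49
w grip top [ 0.50726963 -0.13759469  0.12641343] 412 0.13955842978837696
rim (0.5187880992889404, -0.1983252614736557) 0.06903433799743652
[[-0.24    0.441 ]
 [-0.21    0.4425]
 [-0.18    0.4439]
 [-0.15    0.4443]
 [-0.12    0.4467]
 [-0.09    0.4471]
 [-0.06    0.4485]
 [-0.03    0.4499]
 [ 0.      0.4512]
 [ 0.03    0.4525]
 [ 0.06    0.4539]
 [ 0.09    0.4542]] -0.2616153626657665 0.11985802109355902
143 0.0343 [0.4411 0.2869 0.0343]
148 0.0343 [0.4452 0.3516 0.0343]
134 0.0345 [0.502  0.3448 0.0345]
108 0.0343 [0.5541 0.3441 0.0343]
150 0.0407 [0.5547 0.2873 0.0407]
```

Emit:
apply_moves(
  series=[
    [[-15,41,0],0],
    [[-15,41,0],0],
    [[-15,41,0],0],
    [[0,0,35],0],
    [[0,0,0],0],
  ],
)

```text
time: 4.45
tcp_pos: [0.5865, 0.0531, 0.2272]
tcp_rot: [0.707, 0.707, -0.003, -0.002]
force: [-1.6, -0.2, -2.7]
opening: 0.164
```

```bash
python3 - <<'E'
from h import *
im,d,E,s=snap('w4');print(s['tcp_pos'],s['opening'],s['force'])
print(proj('wrist',[[.547,.047,.1765],[.547-.074,.047,.1765],[.547,.047-.074,.1765]],E))
W=cloud('wrist',d,E);m=(W[...,2]>.165)&(W[...,2]<.20)&(np.arange(400)[:,None]<330)
q=W[m];print(len(q),np.percentile(q[:,2],[10,50,90]),q[:,0].min(),q[:,1].min(),q[:,1].max())
E
```

```text
[0.58653794 0.05309703 0.22722104] 0.16407984650212365 [-1.59301497 -0.23189944 -2.65517608]
[[304.77594806 161.06461568]
 [303.89779678  31.9187831 ]
 [187.48877537 161.20982604]]
52444 [0.17509221 0.1760933  0.18873903] 0.46824429522362904 -0.06343026359109605 0.12851943759626877
```

View pics/w4.png

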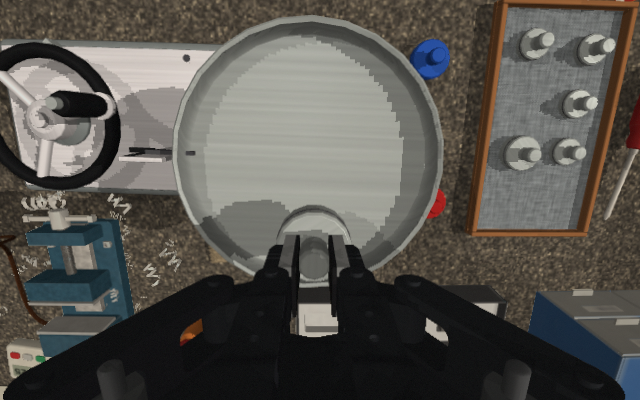

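Emit:
apply_moves(
  series=[
    [[-4,-1,20],0],
    [[0,0,10],0],
    [[0,0,0],0],
    [[0,0,0],0],
  ],
)

```text
time: 4.9
tcp_pos: [0.5863, 0.0492, 0.2025]
tcp_rot: [0.707, 0.707, 0.0, 0.0]
force: [0.0, -0.4, -1.7]
opening: 0.157
```

Emit:
apply_moves(
  series=[
    [[0,0,0],0],
    [[0,0,0],0],
    [[0,0,0],0],
    [[0,0,0],0],
  ],
  jaw=30,
)

```text
time: 5.3
tcp_pos: [0.5865, 0.0487, 0.2017]
tcp_rot: [0.707, 0.707, 0.0, 0.0]
force: [0.7, 1.0, 0.8]
opening: 0.351
```

Emit:
apply_moves(
  series=[
    [[0,0,-40],0],
    [[0,0,-40],0],
    [[45,-10,0],0],
    [[48,-10,0],0],
    [[48,-10,0],0],
  ],
)

```text
time: 5.8
tcp_pos: [0.5562, 0.1908, 0.2819]
tcp_rot: [0.708, 0.706, 0.0, 0.0]
force: [0.3, 0.7, -0.8]
opening: 0.352
```

Emit:
apply_moves(
  series=[
    [[49,0,0],0],
    [[49,0,30],0],
    [[0,0,50],0],
    [[0,0,50],0],
    [[0,0,50],0],
  ],
  jaw=40,
)

```text
time: 6.3
tcp_pos: [0.5562, 0.282, 0.1036]
tcp_rot: [0.707, 0.707, 0.0, 0.0]
force: [0.9, 0.0, -0.5]
opening: 0.465
```

```bash
python3 - <<'E'
from h import *
im,d,E,s=snap('w5');print(s['tcp_pos'],s['opening'],s['force'])
print(proj('wrist',[[.5555,.289,.0412]],E))
W=cloud('wrist',d,E);m=((W[...,2]>.03)&(W[...,2]<.048)&(np.arange(400)[:,None]<300))[:, 200:440]
n,l,st,c=cv2.connectedComponentsWithStats(m.astype(np.uint8))
for k in range(1,n):
    if st[k,4]>60: zz=np.median(W[:,200:440,2][l==k]);print(st[k,4],c[k]+[200,0],on_z('wrist',[c[k]+[200,0]],zz,E)[0].round(4))
E
```

```text
[0.55616191 0.28195229 0.10362969] 0.4648563500525045 [ 0.87812897  0.0347277  -0.50934344]
[[324.45842781 214.06765327]]
536 [324.78731343  37.74253731] [0.442  0.2883 0.0345]
561 [425.69875223  45.95543672] [0.4464 0.3521 0.0345]
446 [409.95964126 136.07174888] [0.5024 0.3465 0.0344]
377 [402.00795756 210.54376658] [0.555  0.345  0.0344]
426 [325.95070423 215.0258216 ] [0.5562 0.29   0.0412]
62 [202.90322581 281.22580645] [0.6124 0.1961 0.0333]
```

Emit:
apply_moves(
  series=[
    [[8,0,35],0],
    [[0,0,38],0],
    [[0,0,0],0],
    [[0,0,0],0],
  ],
)

```text
time: 6.75
tcp_pos: [0.5567, 0.2893, 0.0334]
tcp_rot: [0.707, 0.707, -0.0, -0.0]
force: [-0.4, -0.2, -0.1]
opening: 0.467
```

Emit:
apply_moves(
  series=[
    [[0,0,0],0],
    [[0,0,0],0],
    [[0,0,0],0],
    [[0,0,0],0],
    [[0,0,0],0],
  ],
  jaw=5,
)

```text
time: 7.25
tcp_pos: [0.5579, 0.2901, 0.0347]
tcp_rot: [0.707, 0.707, 0.002, 0.001]
force: [-0.9, 0.3, 8.5]
opening: 0.15
```

Emit:
apply_moves(
  series=[
    [[0,0,-50],0],
    [[0,0,-50],0],
    [[0,0,-50],0],
    [[0,0,-50],0],
    [[-20,-10,-30],0],
  ],
)

```text
time: 7.75
tcp_pos: [0.5476, 0.2709, 0.2669]
tcp_rot: [0.707, 0.707, 0.003, 0.001]
force: [1.6, 0.7, -1.8]
opening: 0.15
```

Emit:
apply_moves(
  series=[
    [[-45,-8,0],0],
    [[-45,-8,0],0],
    [[-45,-8,0],0],
    [[-44,-8,0],0],
    [[-43,-7,0],0],
  ],
)

```text
time: 8.25
tcp_pos: [0.5065, 0.0456, 0.2633]
tcp_rot: [0.707, 0.707, 0.0, 0.001]
force: [1.0, -1.7, -2.7]
opening: 0.147
```

Emit:
apply_moves(
  series=[
    [[0,0,30],0],
    [[0,0,0],0],
  ],
)

```text
time: 8.45
tcp_pos: [0.5055, 0.0459, 0.2307]
tcp_rot: [0.708, 0.706, -0.001, -0.001]
force: [-0.0, 0.3, -1.7]
opening: 0.147
```

```bash
python3 - <<'E'
from h import *
s=get_state();print(s['tcp_pos'],s['opening'],s['force'])
im,d=camera('scene');cv2.imwrite('pics/s2.png',cv2.resize(im[150:280,220:400],None,fx=4,fy=4,interpolation=cv2.INTER_CUBIC))
im,d=camera('top');cv2.imwrite('pics/t2.png',cv2.resize(im[140:255,175:405],None,fx=3.4,fy=3.4))
E
```

```text
[0.50551272 0.04590815 0.23069266] 0.1474017336952498 [-0.02862129  0.34594503 -1.6724862 ]
```

View pics/s2.png

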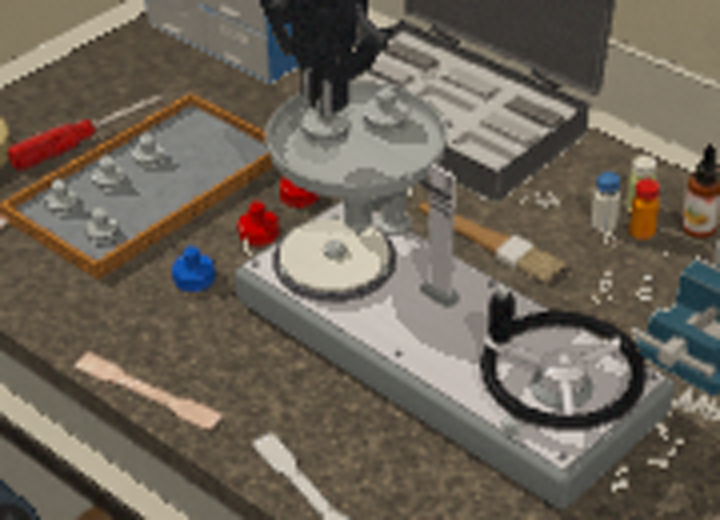

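Emit:
apply_moves(
  series=[
    [[3,3,25],0],
    [[0,0,10],0],
    [[0,0,0],0],
    [[0,0,0],0],
  ],
)

```text
time: 8.95
tcp_pos: [0.5105, 0.0508, 0.198]
tcp_rot: [0.707, 0.707, 0.0, 0.0]
force: [-1.2, 0.5, -1.1]
opening: 0.149
```

Emit:
apply_moves(
  series=[
    [[0,0,3],0],
    [[0,0,0],0],
    [[0,0,0],0],
    [[0,0,0],0],
  ],
)

```text
time: 9.35
tcp_pos: [0.5105, 0.0503, 0.1945]
tcp_rot: [0.707, 0.707, 0.0, 0.0]
force: [0.2, 0.2, -1.5]
opening: 0.148
```

Emit:
apply_moves(
  series=[
    [[0,0,0],0],
    [[0,0,0],0],
    [[0,0,0],0],
    [[0,0,0],0],
  ],
  jaw=30,
)

```text
time: 9.75
tcp_pos: [0.5104, 0.0503, 0.1943]
tcp_rot: [0.707, 0.707, 0.0, 0.0]
force: [-0.1, 0.2, 0.4]
opening: 0.354
```

Emit:
apply_moves(
  series=[
    [[0,0,-40],0],
    [[0,0,-40],0],
    [[45,-10,0],0],
    [[49,-10,0],0],
    [[49,0,0],0],
  ],
)

```text
time: 10.25
tcp_pos: [0.4896, 0.1944, 0.275]
tcp_rot: [0.708, 0.706, 0.0, 0.0]
force: [0.1, -0.2, -0.3]
opening: 0.355
```

Emit:
apply_moves(
  series=[
    [[47,-24,0],0],
    [[47,-24,30],0],
    [[0,0,50],0],
    [[0,0,50],0],
    [[0,0,40],0],
  ],
  jaw=40,
)

```text
time: 10.75
tcp_pos: [0.4468, 0.2767, 0.1072]
tcp_rot: [0.707, 0.707, -0.001, -0.0]
force: [1.0, 0.2, 0.0]
opening: 0.471
```

```bash
cat > tw.py <<'E'
from h import *
import sys
im,d,E,s=snap(sys.argv[1]);print(s['tcp_pos'],s['opening'],s['force'])
W=cloud('wrist',d,E);m=((W[...,2]>.03)&(W[...,2]<.048)&(np.arange(400)[:,None]<300)&(W[...,1]>.24)&(W[...,1]<.4)&(W[...,0]>.39))
n,l,st,c=cv2.connectedComponentsWithStats(m.astype(np.uint8))
for k in range(1,n):
    if st[k,4]>60: zz=np.median(W[...,2][l==k]);print(st[k,4],c[k].round(),on_z('wrist',[c[k]],zz,E)[0].round(4))
im,d=camera('top');cv2.imwrite(f'pics/{sys.argv[1]}t.png',im)
P=cloud('top',d);a=P[...,0]-.547;b=P[...,1]-.049
for f in [(0,.04),(0,-.04),(0,0),(.02,.04),(-.02,-.04)]:
    k=np.hypot(a-f[0],b-f[1])<.012;print(f,np.nanmedian(P[k,2]).round(4),end=' ')
E
python3 tw.py w6
```

```text
[0.44678627 0.27671293 0.10720658] 0.470812672223553 [1.01416322 0.15119556 0.0074174 ]
357 [330. 203.] [0.4408 0.2882 0.0345]
368 [418. 209.] [0.4451 0.3524 0.0345]
65 [408. 272.] [0.4966 0.3499 0.0334]
(0, 0.04) 0.1606 (0, -0.04) 0.1604 (0, 0) 0.1604 (0.02, 0.04) 0.1606 (-0.02, -0.04) 0.1601
```

Emit:
apply_moves(
  series=[
    [[11,-6,40],0],
    [[0,0,41],0],
    [[0,0,0],0],
    [[0,0,0],0],
  ],
)

```text
time: 11.25
tcp_pos: [0.4427, 0.2879, 0.0303]
tcp_rot: [0.707, 0.707, 0.0, 0.0]
force: [0.9, 0.5, 0.5]
opening: 0.466
```

Emit:
apply_moves(
  series=[
    [[0,0,0],0],
    [[0,0,0],0],
    [[0,0,0],0],
    [[0,0,0],0],
    [[0,0,0],0],
  ],
  jaw=5,
)

```text
time: 11.75
tcp_pos: [0.4436, 0.2885, 0.0309]
tcp_rot: [0.707, 0.707, 0.002, 0.0]
force: [0.5, 0.5, 10.0]
opening: 0.14
```

Emit:
apply_moves(
  series=[
    [[0,0,-50],0],
    [[0,0,-50],0],
    [[0,0,-50],0],
    [[0,0,-50],0],
    [[0,0,-40],0],
  ],
)

```text
time: 12.25
tcp_pos: [0.442, 0.2875, 0.273]
tcp_rot: [0.707, 0.707, 0.002, 0.0]
force: [0.5, 1.1, -0.8]
opening: 0.139
```

Emit:
apply_moves(
  series=[
    [[-41,21,0],0],
    [[-41,21,0],0],
    [[-41,21,0],0],
    [[-41,21,0],0],
    [[-41,21,0],0],
  ],
)

```text
time: 12.75
tcp_pos: [0.5473, 0.0807, 0.27]
tcp_rot: [0.707, 0.707, 0.001, 0.001]
force: [1.2, -0.4, -0.6]
opening: 0.143
```

Emit:
apply_moves(
  series=[
    [[0,0,40],0],
    [[0,0,0],0],
    [[0,0,0],0],
  ],
)

```text
time: 13.05
tcp_pos: [0.5463, 0.0825, 0.2294]
tcp_rot: [0.707, 0.707, -0.0, -0.0]
force: [0.0, 0.3, -0.5]
opening: 0.134
```

Emit:
apply_moves(
  series=[
    [[0,0,35],0],
    [[0,0,11],0],
    [[0,0,0],0],
    [[0,0,0],0],
  ],
)

```text
time: 13.45
tcp_pos: [0.5472, 0.0832, 0.1841]
tcp_rot: [0.707, 0.707, 0.0, 0.0]
force: [-0.4, 0.5, -0.3]
opening: 0.138
```

Emit:
apply_moves(
  series=[
    [[0,0,0],0],
    [[0,0,0],0],
    [[0,0,0],0],
    [[0,0,0],0],
  ],
  jaw=28,
)

```text
time: 13.85
tcp_pos: [0.547, 0.0825, 0.1829]
tcp_rot: [0.707, 0.707, 0.0, 0.0]
force: [0.2, 0.7, -0.8]
opening: 0.324
```

Emit:
apply_moves(
  series=[
    [[0,0,-45],0],
    [[0,0,-45],0],
    [[49,-10,0],0],
    [[49,-10,0],0],
    [[49,-10,0],0],
  ],
)

```text
time: 14.35
tcp_pos: [0.5168, 0.2307, 0.2731]
tcp_rot: [0.708, 0.706, 0.001, 0.0]
force: [0.5, 0.0, 0.3]
opening: 0.333
```

Emit:
apply_moves(
  series=[
    [[49,-35,0],0],
    [[49,-35,30],0],
    [[22,0,45],0],
    [[0,0,50],0],
    [[0,0,40],0],
  ],
  jaw=40,
)

```text
time: 14.85
tcp_pos: [0.4608, 0.3292, 0.113]
tcp_rot: [0.707, 0.708, -0.0, -0.0]
force: [0.3, 0.6, 0.4]
opening: 0.469
```

```bash
python3 tw.py w7
```

```text
[0.46079151 0.32919782 0.11300589] 0.46901580171447776 [0.295853   0.60430942 0.37478229]
355 [347. 188.] [0.4454 0.3529 0.0344]
311 [337. 258.] [0.5015 0.3469 0.0344]
(0, 0.04) 0.175 (0, -0.04) 0.1564 (0, 0) 0.157 (0.02, 0.04) 0.1572 (-0.02, -0.04) 0.1568
```

Emit:
apply_moves(
  series=[
    [[24,-15,38],0],
    [[0,0,41],0],
    [[0,0,0],0],
    [[0,0,0],0],
  ],
)

```text
time: 15.35
tcp_pos: [0.4477, 0.3528, 0.0381]
tcp_rot: [0.707, 0.707, 0.0, 0.0]
force: [0.5, 1.3, 0.3]
opening: 0.468
```

Emit:
apply_moves(
  series=[
    [[0,0,0],0],
    [[0,0,0],0],
    [[0,0,0],0],
    [[0,0,0],0],
    [[0,0,0],0],
  ],
  jaw=5,
)

```text
time: 15.85
tcp_pos: [0.447, 0.3526, 0.0367]
tcp_rot: [0.707, 0.707, 0.0, 0.0]
force: [0.6, -0.5, 0.5]
opening: 0.059
```

Emit:
apply_moves(
  series=[
    [[0,0,-50],0],
    [[0,0,-50],0],
    [[0,0,-50],0],
    [[0,0,-50],0],
    [[0,0,-40],0],
  ],
)

```text
time: 16.35
tcp_pos: [0.4468, 0.3526, 0.2796]
tcp_rot: [0.707, 0.707, 0.001, 0.0]
force: [1.2, 0.7, -0.4]
opening: 0.059
```

Emit:
apply_moves(
  series=[
    [[0,0,50],0],
    [[0,0,50],0],
    [[0,0,50],0],
    [[0,0,20],0],
    [[0,0,0],0],
  ],
  jaw=40,
)

```text
time: 16.85
tcp_pos: [0.445, 0.3511, 0.1031]
tcp_rot: [0.707, 0.707, -0.003, -0.0]
force: [-0.3, -0.4, 0.3]
opening: 0.472
```

```bash
python3 tw.py w8
```

```text
[0.44497178 0.35110205 0.10311454] 0.47160922124900906 [-0.33082391 -0.42430134  0.33421858]
365 [317. 213.] [0.4451 0.3531 0.0345]
299 [310. 283.] [0.501  0.3473 0.0343]
(0, 0.04) 0.1756 (0, -0.04) 0.1561 (0, 0) 0.1568 (0.02, 0.04) 0.1566 (-0.02, -0.04) 0.1566
```

Emit:
apply_moves(
  series=[
    [[2,0,38],0],
    [[0,0,37],0],
    [[0,0,0],0],
    [[0,0,0],0],
  ],
)

```text
time: 17.35
tcp_pos: [0.4476, 0.3552, 0.033]
tcp_rot: [0.707, 0.707, 0.001, 0.0]
force: [-0.5, -0.2, -0.1]
opening: 0.467
```

Emit:
apply_moves(
  series=[
    [[0,0,0],0],
    [[0,0,0],0],
    [[0,0,0],0],
    [[0,0,0],0],
    [[0,0,0],0],
  ],
  jaw=5,
)

```text
time: 17.85
tcp_pos: [0.4482, 0.3554, 0.0335]
tcp_rot: [0.707, 0.707, 0.002, 0.0]
force: [0.0, -2.4, 8.2]
opening: 0.126
```

Emit:
apply_moves(
  series=[
    [[0,0,-50],0],
    [[0,0,-50],0],
    [[0,0,-50],0],
    [[0,0,-50],0],
    [[0,0,-40],0],
  ],
)

```text
time: 18.35
tcp_pos: [0.447, 0.3547, 0.2758]
tcp_rot: [0.707, 0.707, 0.002, 0.0]
force: [1.1, 1.0, 0.1]
opening: 0.056
```

Emit:
apply_moves(
  series=[
    [[0,0,50],0],
    [[0,0,50],0],
    [[0,0,50],0],
    [[0,0,25],0],
    [[0,0,0],0],
  ],
  jaw=40,
)

```text
time: 18.85
tcp_pos: [0.4451, 0.3532, 0.0938]
tcp_rot: [0.707, 0.707, -0.003, -0.0]
force: [0.0, -0.3, -0.2]
opening: 0.47
```

```bash
python3 tw.py w9; python3 -c "
import cv2;im=cv2.imread('pics/w9.png');cv2.imwrite('pics/w9c.png',im[150:320,200:440])"
```

```text
[0.44510918 0.35323903 0.09377054] 0.4697849664268834 [ 0.01601532 -0.29801301 -0.21252375]
665 [315. 206.] [0.4373 0.3533 0.0348]
334 [307. 289.] [0.5007 0.3473 0.0343]
(0, 0.04) 0.1714 (0, -0.04) 0.1567 (0, 0) 0.1565 (0.02, 0.04) 0.1576 (-0.02, -0.04) 0.1561
```

View pics/w9c.png

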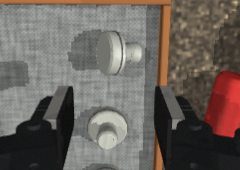

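Emit:
apply_moves(
  series=[
    [[-6,40,0],0],
    [[0,15,20],0],
    [[0,0,30],0],
    [[0,0,14],0],
    [[0,0,0],0],
  ],
)

```text
time: 19.45
tcp_pos: [0.5023, 0.3487, 0.0328]
tcp_rot: [0.707, 0.707, 0.0, 0.0]
force: [0.1, -0.5, -0.1]
opening: 0.467
```

Emit:
apply_moves(
  series=[
    [[0,0,0],0],
    [[0,0,0],0],
  ],
)

```text
time: 19.65
tcp_pos: [0.5031, 0.3495, 0.0346]
tcp_rot: [0.707, 0.707, 0.002, 0.0]
force: [0.8, 0.4, 0.1]
opening: 0.467
```

Emit:
apply_moves(
  series=[
    [[-2,-2,6],0],
    [[0,0,0],0],
    [[0,0,0],0],
  ],
)

```text
time: 19.95
tcp_pos: [0.4997, 0.3465, 0.0264]
tcp_rot: [0.707, 0.707, -0.0, 0.0]
force: [-0.9, -1.0, -0.4]
opening: 0.47
```

Emit:
apply_moves(
  series=[
    [[0,0,0],0],
    [[0,0,0],0],
    [[0,0,0],0],
    [[0,0,0],0],
    [[0,0,0],0],
  ],
  jaw=5,
)

```text
time: 20.45
tcp_pos: [0.5, 0.3467, 0.0264]
tcp_rot: [0.707, 0.707, 0.0, 0.0]
force: [-0.1, 0.2, 2.8]
opening: 0.154
```

Emit:
apply_moves(
  series=[
    [[0,0,-30],0],
    [[0,0,0],0],
  ],
)

```text
time: 20.65
tcp_pos: [0.5013, 0.3475, 0.059]
tcp_rot: [0.707, 0.707, 0.002, 0.0]
force: [0.6, 0.4, -0.5]
opening: 0.15
```

Emit:
apply_moves(
  series=[
    [[0,0,-50],0],
    [[0,0,-50],0],
    [[0,0,-50],0],
    [[-20,4,-45],0],
    [[-47,6,0],0],
  ],
)

```text
time: 21.15
tcp_pos: [0.5122, 0.2826, 0.257]
tcp_rot: [0.706, 0.708, 0.005, 0.001]
force: [2.9, 0.3, -1.1]
opening: 0.153
```

Emit:
apply_moves(
  series=[
    [[-48,7,0],0],
    [[-48,7,0],0],
    [[-48,7,0],0],
    [[-48,7,0],0],
    [[-48,7,0],0],
  ],
)

```text
time: 21.65
tcp_pos: [0.5446, 0.0377, 0.2509]
tcp_rot: [0.707, 0.707, -0.0, -0.0]
force: [0.4, 1.1, -0.6]
opening: 0.152
```

Emit:
apply_moves(
  series=[
    [[-24,0,0],0],
    [[0,0,30],0],
    [[0,0,0],0],
    [[0,0,0],0],
  ],
)

```text
time: 22.05
tcp_pos: [0.5442, 0.0157, 0.221]
tcp_rot: [0.707, 0.707, -0.001, -0.001]
force: [-0.5, 0.2, -0.4]
opening: 0.154
```

Emit:
apply_moves(
  series=[
    [[0,2,30],0],
    [[0,0,15],0],
    [[0,0,0],0],
    [[0,0,0],0],
  ],
)

```text
time: 22.45
tcp_pos: [0.5472, 0.0162, 0.1774]
tcp_rot: [0.707, 0.707, 0.0, 0.0]
force: [1.0, 0.1, -1.0]
opening: 0.15
```

Emit:
apply_moves(
  series=[
    [[0,0,0],0],
    [[0,0,0],0],
    [[0,0,0],0],
    [[0,0,0],0],
  ],
  jaw=28,
)

```text
time: 22.85
tcp_pos: [0.5469, 0.0156, 0.1768]
tcp_rot: [0.707, 0.707, 0.0, 0.0]
force: [0.3, 0.4, 0.9]
opening: 0.323
```

Emit:
apply_moves(
  series=[
    [[0,0,-45],0],
    [[0,0,-45],0],
    [[-20,-45,0],0],
    [[-20,-45,0],0],
    [[0,-40,0],0],
  ],
)

```text
time: 23.35
tcp_pos: [0.4152, -0.0256, 0.2665]
tcp_rot: [0.708, 0.707, -0.0, 0.0]
force: [-1.0, 0.3, 0.9]
opening: 0.329
```

```bash
python3 tw.py w10; python3 -c "
import cv2;im=cv2.imread('pics/w10.png');cv2.imwrite('pics/w10v.png',im)"
```

```text
[ 0.41515062 -0.0255865   0.26654376] 0.32946248987933235 [-1.02891449  0.25553952  0.87919238]
232 [609. 191.] [0.4385 0.3506 0.0337]
118 [584. 273.] [0.5537 0.3436 0.0344]
(0, 0.04) nan (0, -0.04) nan (0, 0) nan (0.02, 0.04) nan (-0.02, -0.04) nan
  return np.nanmean(a, axis, out=out, keepdims=keepdims)
```

View pics/w10v.png

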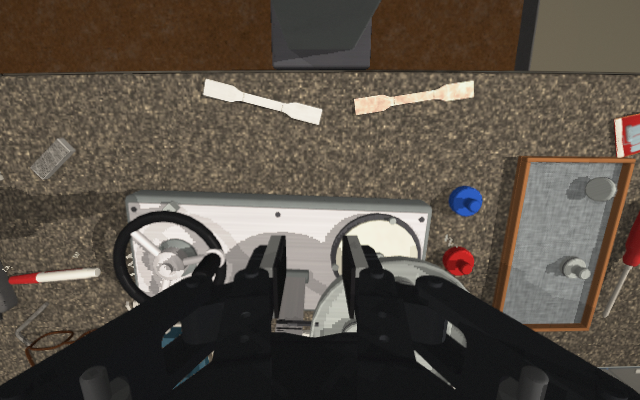

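```bash
python3 - <<'E'
from h import *
E=ld('w10');W=cloud('wrist',np.load('w10.npy'),E);x,y,z=W[...,0],W[...,1],W[...,2]
k=np.hypot(x-.547,y-.049);v,u=np.mgrid[0:400,0:640]
m=(k<.068)&(z>.145)&(z<.165)&(u>330);print('pan floor',m.sum(),np.median(z[m]),z[m].std())
m=(u>280)&(u<305)&(v>268)&(v<335)
for a in range(268,336,6): print(a,W[a,288:300].mean(0).round(4))
m=(x>.46)&(x<.5)&(y>-.1)&(y<.0)&(z>.04)&(z<.06);print('casing',np.median(z[m]))
P=cloud('top',np.load('top0.npy'));m=(P[...,0]>.46)&(P[...,0]<.5)&(P[...,1]>-.1)&(P[...,1]<-.03)&(P[...,2]>.03)&(P[...,2]<.07);print('casing top',np.median(P[m][:,2]))
print(proj('wrist',[[.5115,-.1,.19]],E))
m=(y<-.08)&(z>.115)&(z<.14)&(u<240);q=W[m];print('grip',np.median(q,0),m.sum())
m=(y<-.1)&(z>.066)&(z<.09)&(u<240);q=W[m][:,:2];c,r=cv2.minEnclosingCircle(q.astype(np.float32));print('rim',c,r)
E
```

```text
pan floor 1657 0.15182688605253003 0.0033574973256127417
268 [ 0.5355 -0.0521  0.05  ]
274 [ 0.5387 -0.0516  0.0599]
280 [nan nan nan]
286 [ 0.5419 -0.0502  0.0832]
292 [ 0.5418 -0.0493  0.0963]
298 [ 0.5423 -0.0486  0.1078]
304 [ 0.5422 -0.0479  0.1193]
310 [ 0.5422 -0.0472  0.1301]
316 [ 0.5425 -0.0466  0.1397]
322 [ 0.5392 -0.0457  0.1537]
328 [ 0.5422 -0.0454  0.1586]
334 [ 0.4508 -0.035   0.282 ]
casing 0.04978504415276602
casing top 0.05036019817506787
[[224.37159318 321.07440937]]
grip [ 0.50073651 -0.13964016  0.12217889] 188
rim (0.5183079242706299, -0.1992608904838562) 0.06876776367425919
```

```bash
python3 -c "
import cv2;im=cv2.imread('pics/w10.png');cv2.imwrite('pics/g.png',cv2.resize(im[275:340,265:330],None,fx=9,fy=9,interpolation=cv2.INTER_CUBIC))"
```

```text
(no output)
```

View pics/g.png

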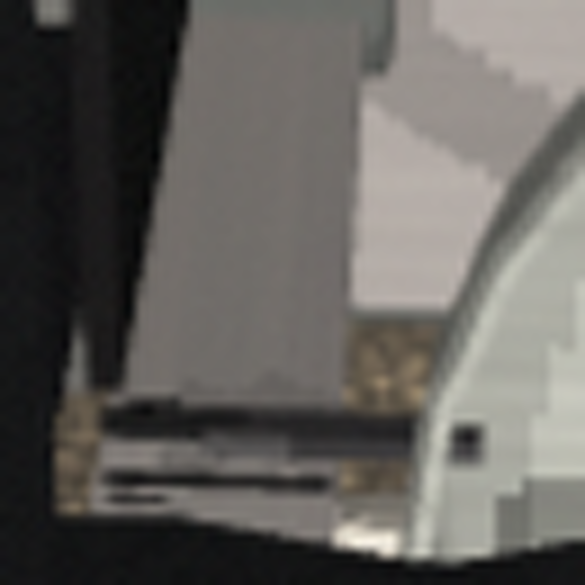

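```bash
python3 - <<'E'
from h import *
E=ld('w10')
def h(cx,cy,X): 
    o,d=ray('wrist',[265+cx/9,275+cy/9],E);d=d[0];return (o+d*(X-o[0])/d[0]).round(4)
for c in [(130,410),(145,480),(140,497)]: print(c,h(*c,.5424))
for c in [(210,418),(210,440),(210,455),(400,420),(400,455)]: print('ptr',c,h(*c,.5395))
g=cv2.imread('pics/w10.png',0);print(g[314:334,277:292:3].T)
E
```

```text
(130, 410) [ 0.5424 -0.06    0.1471]
(145, 480) [ 0.5424 -0.0572  0.1588]
(140, 497) [ 0.5424 -0.0574  0.1615]
ptr (210, 418) [ 0.5395 -0.0508  0.1524]
ptr (210, 440) [ 0.5395 -0.0505  0.1561]
ptr (210, 455) [ 0.5395 -0.0503  0.1586]
ptr (400, 420) [ 0.5395 -0.0304  0.1528]
ptr (400, 455) [ 0.5395 -0.0303  0.1586]
[[ 26  26  26  28  62  97  49  27  30  72 117 124 123  63  48  97  65 120
   51  21]
 [108 110 109 109 108  60  20  26  28  48 117 123 124  59  22 111  55 109
   50  19]
 [111 111 111 111 111  61  35  31  28  50 106 101 100  73  31 115  87 112
   50  21]
 [107 108 108  98  96  96  54  25  28  36 101 106  98  68  26  98 118 118
   90  27]
 [108 108 107 108  98  97  48  25  37  69  82  80 103  91  34  93 118 120
  120  48]]
```

Emit:
apply_moves(
  series=[
    [[-38,10,0],0],
    [[-38,20,0],0],
    [[-37,30,20],0],
    [[0,30,30],0],
    [[0,0,0],0],
  ],
  jaw=50,
)

```text
time: 23.95
tcp_pos: [0.5074, -0.1371, 0.2128]
tcp_rot: [0.708, 0.706, -0.001, -0.002]
force: [-0.1, -0.0, 0.0]
opening: 0.586
```

```bash
python3 tw.py w11; python3 - <<'E'
from h import *
E=ld('w11');W=cloud('wrist',np.load('w11.npy'),E);x,y,z=W[...,0],W[...,1],W[...,2]
v,u=np.mgrid[0:400,0:640]
m=(abs(x-.507)<.03)&(abs(y+.139)<.03)&(z>.122)&(z<.135);print('grip top',W[m].mean(0),m.sum(),np.ptp(W[m],axis=0))
m=(y<-.1)&(z>.066)&(z<.082);q=W[m][:,:2];c,r=cv2.minEnclosingCircle(q.astype(np.float32));print('rim',c,r)
im=cv2.imread('pics/w11t.png');a=cv2.resize(im[140:255,175:405],None,fx=2.6,fy=2.6)
w=cv2.imread('pics/w11.png')[:330];cv2.imwrite('pics/c11.png',np.vstack([a,cv2.resize(w,(a.shape[1],290))]))
E
```

```text
[ 0.50744783 -0.13714016  0.21277561] 0.585855757888145 [-0.06081149 -0.03423536  0.0243419 ]
(0, 0.04) 0.1772 (0, -0.04) 0.1653 (0, 0) 0.1524 (0.02, 0.04) 0.1524 (-0.02, -0.04) 0.1524 grip top [ 0.50682001 -0.14353268  0.12802153] 469 [0.01889988 0.01970404 0.01293194]
rim (0.5191448330879211, -0.199494406580925) 0.06897711008787155
```

View pics/c11.png

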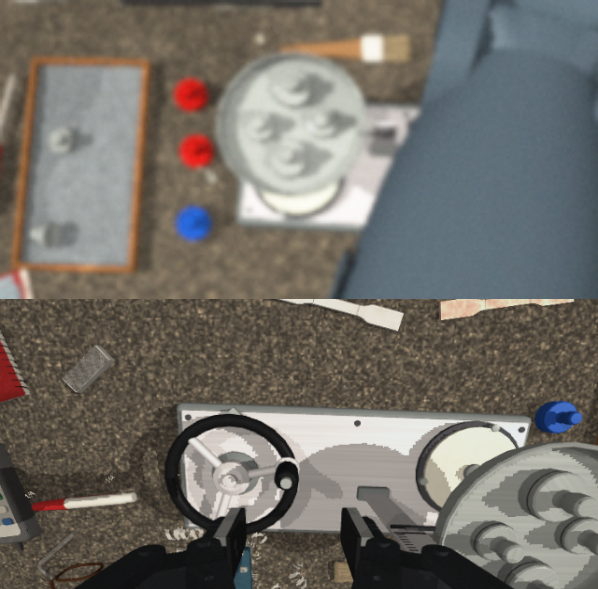

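```bash
python3 - <<'E'
from h import *
E=ld('w11');im=cv2.imread('pics/w11.png')
print(proj('wrist',[[.542,-.05,.153]],E))
cv2.imwrite('pics/g11.png',cv2.resize(im[235:300,395:480],None,fx=9,fy=9,interpolation=cv2.INTER_CUBIC))
E
```

```text
[[435.25044361 261.9635279 ]]
```

View pics/g11.png

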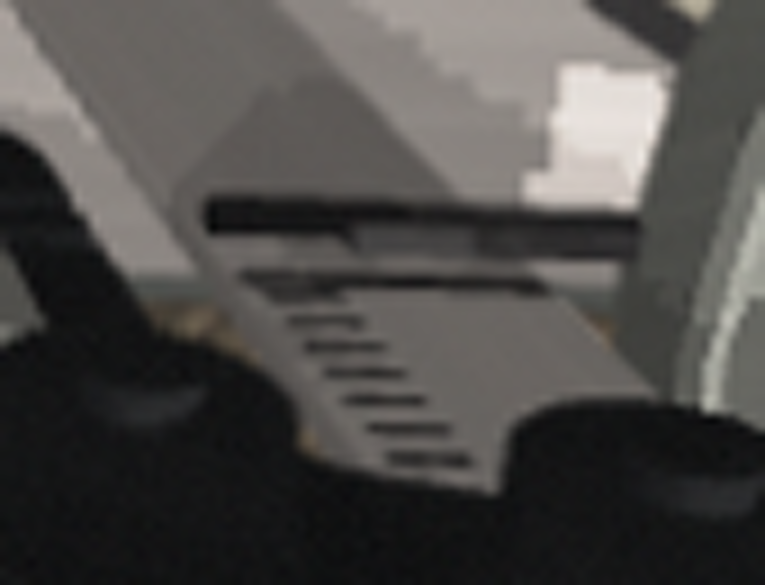

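```bash
python3 - <<'E'
from h import *
def tri(a,b):
    o1,d1=ray('wrist',[265+a[0]/9,275+a[1]/9],ld('w10'));o2,d2=ray('wrist',[395+b[0]/9,235+b[1]/9],ld('w11'))
    A=np.c_[d1[0],-d2[0]];t=np.linalg.lstsq(A,o2-o1,rcond=None)[0];p,q=o1+d1[0]*t[0],o2+d2[0]*t[1]
    return ((p+q)/2).round(4),np.linalg.norm(p-q).round(4)
print('tip',tri((205,442),(348,238)),tri((290,442),(475,240)))
print('upper line right',tri((330,484),(545,286)),'left',tri((105,478),(245,277)))
print('lower left',tri((108,412),(207,215)))
print('bar at pan',tri((415,437),(638,237)))
W=cloud('wrist',np.load('w11.npy'),ld('w11'))
for cx,cy in [(250,215),(410,240),(560,238),(400,285),(280,240)]: print((cx,cy),W[235+cy//9,395+cx//9].round(4))
E
```

```text
tip (array([ 0.5415, -0.0513,  0.1535]), np.float64(0.0003)) (array([ 0.5407, -0.042 ,  0.1551]), np.float64(0.0003))
upper line right (array([ 0.543 , -0.0377,  0.1587]), np.float64(0.0)) left (array([ 0.5421, -0.0614,  0.1588]), np.float64(0.0001))
lower left (array([ 0.5405, -0.0619,  0.1504]), np.float64(0.0005))
bar at pan (array([ 0.5407, -0.0286,  0.1544]), np.float64(0.0005))
(250, 215) [ 0.5387 -0.06    0.1534]
(410, 240) [ 0.5402 -0.0477  0.1553]
(560, 238) [ 0.5404 -0.0353  0.155 ]
(400, 285) [ 0.5418 -0.05    0.1598]
(280, 240) [ 0.5415 -0.0565  0.1524]
```

Emit:
apply_moves(
  series=[
    [[-4,0,40],0],
    [[0,0,40],0],
    [[0,0,35],0],
    [[0,0,0],0],
    [[0,0,0],0],
  ],
)

```text
time: 24.55
tcp_pos: [0.5059, -0.14, 0.1035]
tcp_rot: [0.707, 0.707, 0.0, 0.0]
force: [1.0, 0.5, 0.6]
opening: 0.586
```

Emit:
apply_moves(
  series=[
    [[0,0,5],0],
    [[0,0,0],0],
    [[0,0,0],0],
    [[0,0,0],0],
    [[0,0,0],0],
  ],
  jaw=10,
  newtons=25,
)

```text
time: 25.05
tcp_pos: [0.5076, -0.1422, 0.099]
tcp_rot: [0.708, 0.707, -0.0, 0.003]
force: [1.3, -8.7, 1.8]
opening: 0.235
```

```bash
cat > circ.py <<'E'
import numpy as np,sys
# args: cx cy r th0 th1 x0 y0 step
cx,cy,r,a,b,x,y,st=map(float,sys.argv[1:])
n=int(np.ceil((b-a)/st)); th=np.radians(np.linspace(a,b,n+1)[1:]);row=[]
for t in th:
    dx,dy=cx+r*np.cos(t)-x,cy+r*np.sin(t)-y
    p=[round(dy*1000),round(dx*1000),0];x+=p[1]/1e3;y+=p[0]/1e3;row.append([p,0])
for i in range(0,n,5):print(row[i:i+5])
E
python3 circ.py .519 -.2 .058 102 537.7 .5076 -.1422 20
```

```text
[[[-9, -19, 0], 0], [[-13, -15, 0], 0], [[-17, -10, 0], 0], [[-20, -3, 0], 0], [[-20, 4, 0], 0]]
[[[-17, 11, 0], 0], [[-12, 15, 0], 0], [[-7, 19, 0], 0], [[0, 20, 0], 0], [[7, 18, 0], 0]]
[[[13, 16, 0], 0], [[17, 10, 0], 0], [[20, 3, 0], 0], [[19, -3, 0], 0], [[18, -10, 0], 0]]
[[[13, -15, 0], 0], [[7, -18, 0], 0], [[1, -20, 0], 0], [[-7, -19, 0], 0], [[-12, -16, 0], 0]]
[[[-17, -10, 0], 0], [[-19, -5, 0], 0]]
```

Emit:
apply_moves(
  series=[
    [[-9,-19,0],0],
    [[-13,-15,0],0],
    [[-17,-10,0],0],
    [[0,0,0],0],
    [[0,0,0],0],
  ],
)

```text
time: 25.55
tcp_pos: [0.4621, -0.1799, 0.0989]
tcp_rot: [0.708, 0.707, 0.0, 0.001]
force: [-3.8, 0.2, 12.0]
opening: 0.233
```

Emit:
apply_moves(
  series=[
    [[-20,-3,-2],0],
    [[-20,4,0],0],
    [[-17,11,0],0],
    [[-12,15,0],0],
    [[0,0,0],0],
  ],
)

```text
time: 26.05
tcp_pos: [0.4897, -0.251, 0.0992]
tcp_rot: [0.708, 0.706, -0.001, 0.001]
force: [-4.8, -9.4, -2.2]
opening: 0.235
```

Emit:
apply_moves(
  series=[
    [[-7,19,0],0],
    [[0,20,0],0],
    [[7,18,0],0],
    [[0,0,0],0],
  ],
)

```text
time: 26.45
tcp_pos: [0.5483, -0.2481, 0.0992]
tcp_rot: [0.707, 0.707, 0.0, 0.001]
force: [4.6, -4.5, -5.6]
opening: 0.233
```

Emit:
apply_moves(
  series=[
    [[13,16,0],0],
    [[17,10,0],0],
    [[20,3,0],0],
    [[0,0,0],0],
  ],
)

```text
time: 26.85
tcp_pos: [0.5743, -0.196, 0.0992]
tcp_rot: [0.706, 0.708, 0.0, -0.001]
force: [0.2, 0.8, -4.3]
opening: 0.237
```

Emit:
apply_moves(
  series=[
    [[19,-3,0],0],
    [[18,-10,0],0],
    [[13,-15,0],0],
    [[0,0,0],0],
  ],
)

```text
time: 27.25
tcp_pos: [0.5433, -0.1482, 0.0992]
tcp_rot: [0.707, 0.707, -0.002, -0.0]
force: [-4.5, -6.6, -6.6]
opening: 0.235
```

Emit:
apply_moves(
  series=[
    [[7,-18,0],0],
    [[1,-20,0],0],
    [[-7,-19,0],0],
    [[0,0,0],0],
  ],
)

```text
time: 27.65
tcp_pos: [0.488, -0.1491, 0.0993]
tcp_rot: [0.708, 0.706, -0.001, 0.001]
force: [2.9, -6.1, -10.5]
opening: 0.239
```

Emit:
apply_moves(
  series=[
    [[-12,-16,0],0],
    [[-17,-10,0],0],
    [[-19,-4,0],0],
    [[0,0,0],0],
    [[0,0,0],0],
  ],
)

```text
time: 28.15
tcp_pos: [0.4587, -0.1953, 0.0991]
tcp_rot: [0.708, 0.706, -0.0, -0.0]
force: [-3.7, -0.8, 0.3]
opening: 0.231
```

Emit:
apply_moves(
  series=[
    [[-2,0,0],0],
    [[0,0,0],0],
    [[0,0,0],0],
    [[0,0,0],0],
    [[0,0,0],0],
  ],
)

```text
time: 28.65
tcp_pos: [0.4587, -0.1964, 0.0991]
tcp_rot: [0.707, 0.707, -0.001, -0.001]
force: [-7.1, -1.4, 2.8]
opening: 0.232
```

Emit:
apply_moves(
  series=[
    [[0,0,0],0],
    [[0,0,0],0],
    [[0,0,0],0],
    [[0,0,0],0],
  ],
  jaw=50,
)

```text
time: 29.05
tcp_pos: [0.4601, -0.1971, 0.0991]
tcp_rot: [0.707, 0.707, 0.0, 0.0]
force: [-0.6, 0.5, -0.5]
opening: 0.584
```

Emit:
apply_moves(
  series=[
    [[0,0,-40],0],
    [[0,0,-50],0],
    [[0,0,-40],0],
    [[0,0,-40],0],
    [[0,0,0],0],
  ],
)

```text
time: 29.55
tcp_pos: [0.4618, -0.198, 0.2742]
tcp_rot: [0.707, 0.707, 0.002, 0.004]
force: [0.2, -0.2, -0.4]
opening: 0.585
```

```bash
python3 tw.py w12; python3 - <<'E'
from h import *
E=ld('w12');W=cloud('wrist',np.load('w12.npy'),E);x,y,z=W[...,0],W[...,1],W[...,2]
m=(abs(x-.46)<.03)&(abs(y+.2)<.03)&(z>.125)&(z<.135);print('grip top',W[m].mean(0),m.sum())
m=(abs(x-.46)<.03)&(abs(y+.2)<.03)&(z>.09)&(z<.135);print('grip all',W[m].mean(0),m.sum(),W[m].min(0),W[m].max(0))
m=(y<-.1)&(z>.066)&(z<.082);q=W[m][:,:2];c,r=cv2.minEnclosingCircle(q.astype(np.float32));print('rim',c,r)
im=cv2.imread('pics/w12t.png');a=cv2.resize(im[140:255,175:405],None,fx=2.6,fy=2.6)
w=cv2.imread('pics/w12.png')[:330];cv2.imwrite('pics/c12.png',np.vstack([a,cv2.resize(w,(a.shape[1],290))]))
E
```

```text
[ 0.46183769 -0.19800442  0.27424528] 0.5848717206359408 [ 0.24801418 -0.21532157 -0.43878305]
(0, 0.04) 0.1726 (0, -0.04) 0.1647 (0, 0) 0.1521 (0.02, 0.04) 0.1534 (-0.02, -0.04) 0.1529 grip top [ 0.4615031  -0.19709774  0.1289742 ] 253
grip all [ 0.4594154  -0.19712732  0.12258411] 434 [ 0.45207173 -0.20743927  0.09015937] [ 0.47194128 -0.18671785  0.13486074]
rim (0.519264280796051, -0.19983388483524323) 0.06916165351867676
```

View pics/c12.png

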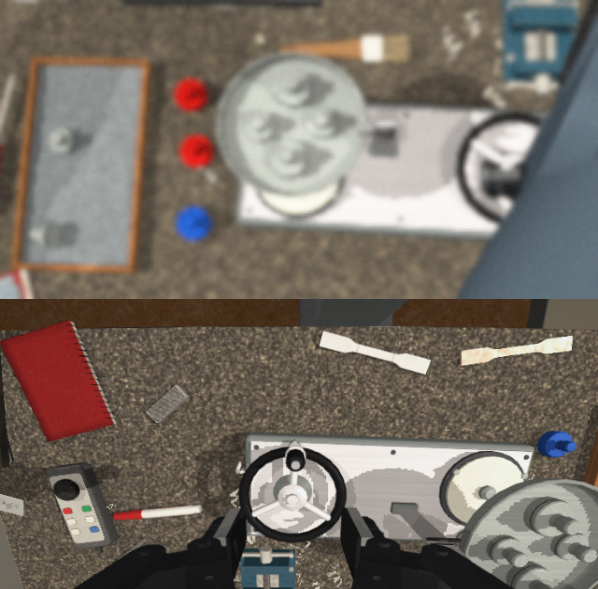

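Emit:
apply_moves(
  series=[
    [[45,17,0],0],
    [[45,17,0],0],
    [[45,17,0],0],
    [[45,17,0],0],
    [[34,17,0],0],
  ],
  jaw=30,
  newtons=40,
)

```text
time: 30.15
tcp_pos: [0.5445, 0.0194, 0.2674]
tcp_rot: [0.707, 0.707, -0.001, -0.001]
force: [0.2, -0.6, 0.7]
opening: 0.351
```

Emit:
apply_moves(
  series=[
    [[0,0,30],0],
    [[0,0,25],0],
    [[0,0,0],0],
    [[0,0,0],0],
  ],
)

```text
time: 30.55
tcp_pos: [0.5441, 0.0167, 0.2133]
tcp_rot: [0.707, 0.707, -0.001, -0.001]
force: [0.2, 0.1, 0.9]
opening: 0.352
```

```bash
cat > kn.py <<'E'
from h import *
import sys
im,d,E,s=snap(sys.argv[1]);print(s['tcp_pos'],s['opening'],s['force'])
W=cloud('wrist',d,E);z=W[...,2];k=np.hypot(W[...,0]-.547,W[...,1]-.049)
v=np.mgrid[0:400,0:640][0]
f=np.nanmedian(z[(k<.07)&(z>.14)&(z<.185)]);print('floor',f)
m=((k<.066)&(z>f+.024)&(z<f+.042)&(v<330)).astype(np.uint8)
n,l,st,c=cv2.connectedComponentsWithStats(m)
for i in range(1,n):
    if st[i,4]>80: zz=np.nanmedian(z[l==i]);print(st[i,4],c[i].round(),on_z('wrist',[c[i]],zz,E)[0].round(4))
E
python3 kn.py w13
```

```text
[0.54414494 0.01672778 0.21329369] 0.35217449679341856 [0.23783165 0.09102369 0.85615465]
floor 0.15211714535791043
674 [374. 175.] [0.5094 0.0496 0.1874]
517 [422. 230.] [0.5442 0.0821 0.1805]
507 [313. 238.] [0.5491 0.016  0.1805]
```

Emit:
apply_moves(
  series=[
    [[-1,3,25],0],
    [[0,0,19],0],
    [[0,0,0],0],
    [[0,0,0],0],
  ],
)

```text
time: 31.0
tcp_pos: [0.5482, 0.0155, 0.1712]
tcp_rot: [0.707, 0.707, 0.0, 0.0]
force: [-0.4, 0.4, -0.6]
opening: 0.353
```

Emit:
apply_moves(
  series=[
    [[0,0,0],0],
    [[0,0,0],0],
    [[0,0,0],0],
    [[0,0,0],0],
    [[0,0,0],0],
  ],
  jaw=5,
)

```text
time: 31.5
tcp_pos: [0.548, 0.0158, 0.1702]
tcp_rot: [0.707, 0.707, 0.0, 0.0]
force: [0.9, 0.4, 0.2]
opening: 0.159
```

Emit:
apply_moves(
  series=[
    [[0,0,-45],0],
    [[0,0,-45],0],
    [[0,0,0],0],
  ],
)

```text
time: 31.8
tcp_pos: [0.5498, 0.0159, 0.2655]
tcp_rot: [0.707, 0.707, 0.003, 0.003]
force: [0.9, -0.2, -0.3]
opening: 0.153
```

Emit:
apply_moves(
  series=[
    [[46,-9,0],0],
    [[46,-9,0],0],
    [[46,-9,0],0],
    [[46,-9,0],0],
    [[46,-9,0],0],
  ],
)

```text
time: 32.3
tcp_pos: [0.5019, 0.2474, 0.2594]
tcp_rot: [0.707, 0.707, -0.0, -0.0]
force: [1.1, -0.6, -0.7]
opening: 0.153
```

Emit:
apply_moves(
  series=[
    [[45,-10,30],0],
    [[0,0,50],0],
    [[0,0,50],0],
    [[0,0,50],0],
    [[0,0,0],0],
  ],
)

```text
time: 32.8
tcp_pos: [0.4891, 0.2843, 0.0762]
tcp_rot: [0.707, 0.707, -0.006, -0.002]
force: [-0.4, -0.5, -1.3]
opening: 0.152
```

Emit:
apply_moves(
  series=[
    [[3,2,30],0],
    [[0,0,14],0],
    [[0,0,0],0],
    [[0,0,0],0],
  ],
)

```text
time: 33.2
tcp_pos: [0.4967, 0.2901, 0.0405]
tcp_rot: [0.707, 0.707, 0.001, 0.0]
force: [-0.2, -0.1, -1.1]
opening: 0.15
```

Emit:
apply_moves(
  series=[
    [[0,0,14],0],
    [[0,0,1],0],
    [[0,0,0],0],
  ],
)

```text
time: 33.5
tcp_pos: [0.4972, 0.2905, 0.0258]
tcp_rot: [0.707, 0.707, 0.002, 0.0]
force: [1.2, 1.6, 3.6]
opening: 0.153
```

Emit:
apply_moves(
  series=[
    [[0,0,0],0],
    [[0,0,0],0],
    [[0,0,0],0],
  ],
  jaw=30,
)

```text
time: 33.8
tcp_pos: [0.4958, 0.2896, 0.024]
tcp_rot: [0.707, 0.707, 0.0, 0.0]
force: [-1.9, -0.0, -1.1]
opening: 0.348
```

Emit:
apply_moves(
  series=[
    [[0,0,-50],0],
    [[0,0,-50],0],
    [[0,0,-50],0],
    [[0,0,-50],0],
    [[0,0,-40],0],
  ],
)

```text
time: 34.3
tcp_pos: [0.4957, 0.2897, 0.267]
tcp_rot: [0.707, 0.707, 0.001, 0.0]
force: [-0.2, 0.3, 0.2]
opening: 0.354
```

Emit:
apply_moves(
  series=[
    [[-42,10,0],0],
    [[-42,10,0],0],
    [[-42,10,0],0],
    [[-42,10,0],0],
    [[-40,10,0],0],
  ],
)

```text
time: 34.8
tcp_pos: [0.5456, 0.0799, 0.2638]
tcp_rot: [0.707, 0.707, -0.0, 0.0]
force: [-0.1, 1.6, 0.5]
opening: 0.351
```

Emit:
apply_moves(
  series=[
    [[0,0,30],0],
    [[0,0,25],0],
    [[0,0,0],0],
    [[0,0,0],0],
  ],
)

```text
time: 35.2
tcp_pos: [0.5455, 0.0817, 0.2091]
tcp_rot: [0.707, 0.707, -0.0, -0.0]
force: [0.1, 1.0, -0.1]
opening: 0.347
```

```bash
python3 kn.py w14
```

```text
[0.54551543 0.08169897 0.20909159] 0.3466449363641043 [ 0.10756879  1.00226634 -0.10788311]
floor 0.1562797813854558
742 [257. 176.] [0.5095 0.0513 0.1917]
559 [317. 233.] [0.5444 0.0831 0.1848]
```

Emit:
apply_moves(
  series=[
    [[1,0,20],0],
    [[0,0,14],0],
    [[0,0,0],0],
    [[0,0,0],0],
  ],
)

```text
time: 35.65
tcp_pos: [0.5462, 0.0831, 0.176]
tcp_rot: [0.707, 0.707, 0.0, 0.0]
force: [0.4, -1.2, -0.4]
opening: 0.354
```

Emit:
apply_moves(
  series=[
    [[0,0,0],0],
    [[0,0,0],0],
    [[0,0,0],0],
    [[0,0,0],0],
    [[0,0,0],0],
  ],
  jaw=5,
)

```text
time: 36.15
tcp_pos: [0.5459, 0.0827, 0.1748]
tcp_rot: [0.707, 0.707, 0.0, 0.0]
force: [0.5, 0.7, 0.1]
opening: 0.156
```

Emit:
apply_moves(
  series=[
    [[0,0,-45],0],
    [[0,0,-45],0],
    [[0,0,0],0],
  ],
)

```text
time: 36.45
tcp_pos: [0.5477, 0.0829, 0.2702]
tcp_rot: [0.707, 0.707, 0.003, 0.002]
force: [1.3, 0.4, -0.7]
opening: 0.15
```

Emit:
apply_moves(
  series=[
    [[41,2,0],0],
    [[41,2,0],0],
    [[41,2,0],0],
    [[41,2,0],0],
    [[40,2,30],0],
  ],
)

```text
time: 36.95
tcp_pos: [0.5571, 0.289, 0.2372]
tcp_rot: [0.707, 0.707, 0.003, 0.001]
force: [0.8, 0.5, -1.7]
opening: 0.153
```

Emit:
apply_moves(
  series=[
    [[0,0,50],0],
    [[0,0,50],0],
    [[0,0,50],0],
    [[0,0,40],0],
    [[0,0,0],0],
  ],
)

```text
time: 37.45
tcp_pos: [0.5516, 0.2845, 0.0386]
tcp_rot: [0.707, 0.707, -0.005, -0.002]
force: [-0.5, 0.4, -0.9]
opening: 0.156
```

Emit:
apply_moves(
  series=[
    [[0,0,0],0],
    [[0,0,0],0],
    [[0,0,0],0],
  ],
)

```text
time: 37.75
tcp_pos: [0.5573, 0.2874, 0.0472]
tcp_rot: [0.707, 0.707, 0.002, 0.001]
force: [-0.4, 0.1, -0.5]
opening: 0.156
```

Emit:
apply_moves(
  series=[
    [[0,0,12],0],
    [[0,0,10],0],
    [[0,0,0],0],
    [[0,0,0],0],
  ],
)

```text
time: 38.15
tcp_pos: [0.5564, 0.2871, 0.0227]
tcp_rot: [0.707, 0.707, 0.001, 0.0]
force: [1.0, 0.8, 2.6]
opening: 0.156
```

Emit:
apply_moves(
  series=[
    [[0,0,0],0],
    [[0,0,0],0],
    [[0,0,0],0],
  ],
  jaw=30,
)

```text
time: 38.45
tcp_pos: [0.5554, 0.2864, 0.0222]
tcp_rot: [0.707, 0.707, -0.001, -0.0]
force: [-0.7, -0.1, -0.2]
opening: 0.351
```

Emit:
apply_moves(
  series=[
    [[0,0,-50],0],
    [[0,0,-50],0],
    [[0,0,-50],0],
    [[0,0,-50],0],
    [[0,0,-40],0],
  ],
)

```text
time: 38.95
tcp_pos: [0.5558, 0.2866, 0.2658]
tcp_rot: [0.707, 0.707, 0.001, 0.0]
force: [1.3, 0.8, -0.3]
opening: 0.354
```

Emit:
apply_moves(
  series=[
    [[-48,-9,0],0],
    [[-48,-9,0],0],
    [[-48,-9,0],0],
    [[-48,-9,0],0],
    [[-45,-10,0],0],
  ],
)

```text
time: 39.45
tcp_pos: [0.5089, 0.0478, 0.2626]
tcp_rot: [0.707, 0.707, -0.0, 0.0]
force: [0.3, 0.8, 0.9]
opening: 0.349
```

Emit:
apply_moves(
  series=[
    [[0,0,30],0],
    [[0,0,20],0],
    [[0,0,0],0],
    [[0,0,0],0],
  ],
)

```text
time: 39.85
tcp_pos: [0.5096, 0.0497, 0.213]
tcp_rot: [0.707, 0.707, -0.0, -0.0]
force: [0.4, -0.0, 0.7]
opening: 0.354
```

```bash
python3 kn.py w15
```

```text
[0.50959148 0.04969113 0.21298244] 0.35407689858465907 [ 0.44535466 -0.02362148  0.66156739]
floor 0.16035059004229107
674 [316. 238.] [0.5083 0.0504 0.1957]
```

Emit:
apply_moves(
  series=[
    [[0,0,20],0],
    [[0,0,11],0],
    [[0,0,0],0],
    [[0,0,0],0],
  ],
)

```text
time: 40.3
tcp_pos: [0.5099, 0.0499, 0.1822]
tcp_rot: [0.707, 0.707, 0.0, 0.0]
force: [-0.3, 0.3, -0.6]
opening: 0.35
```

Emit:
apply_moves(
  series=[
    [[0,0,0],0],
    [[0,0,0],0],
    [[0,0,0],0],
    [[0,0,0],0],
    [[0,0,0],0],
  ],
  jaw=5,
)

```text
time: 40.8
tcp_pos: [0.5099, 0.0497, 0.1819]
tcp_rot: [0.707, 0.707, 0.0, 0.0]
force: [0.7, -0.3, -0.0]
opening: 0.158
```

Emit:
apply_moves(
  series=[
    [[0,0,-45],0],
    [[0,0,-45],0],
    [[0,0,0],0],
  ],
)

```text
time: 41.1
tcp_pos: [0.5117, 0.0498, 0.2769]
tcp_rot: [0.707, 0.707, 0.003, 0.003]
force: [0.2, -0.2, -2.1]
opening: 0.16
```

Emit:
apply_moves(
  series=[
    [[46,8,0],0],
    [[46,18,0],0],
    [[46,18,0],0],
    [[46,18,0],0],
    [[43,20,0],0],
  ],
)

```text
time: 41.6
tcp_pos: [0.5917, 0.2786, 0.2709]
tcp_rot: [0.707, 0.707, -0.001, -0.0]
force: [1.1, 0.3, -2.0]
opening: 0.157
```

Emit:
apply_moves(
  series=[
    [[13,22,40],0],
    [[0,0,50],0],
    [[0,0,50],0],
    [[0,0,50],0],
    [[0,0,0],0],
  ],
)

```text
time: 42.1
tcp_pos: [0.6087, 0.2872, 0.0735]
tcp_rot: [0.707, 0.707, -0.007, -0.002]
force: [-0.6, -0.6, -2.2]
opening: 0.158
```

Emit:
apply_moves(
  series=[
    [[0,0,0],0],
    [[0,0,0],0],
    [[0,0,0],0],
  ],
)

```text
time: 42.4
tcp_pos: [0.6156, 0.2904, 0.085]
tcp_rot: [0.707, 0.707, 0.002, 0.001]
force: [0.1, -0.8, -1.7]
opening: 0.157
```

Emit:
apply_moves(
  series=[
    [[0,0,35],0],
    [[0,0,21],0],
    [[0,0,0],0],
    [[0,0,0],0],
    [[0,0,0],0],
  ],
)

```text
time: 42.9
tcp_pos: [0.6148, 0.29, 0.0276]
tcp_rot: [0.707, 0.707, 0.001, 0.001]
force: [0.3, -0.6, -1.5]
opening: 0.16
```

Emit:
apply_moves(
  series=[
    [[0,0,1],0],
    [[0,0,0],0],
    [[0,0,0],0],
  ],
)

```text
time: 43.2
tcp_pos: [0.6139, 0.2896, 0.025]
tcp_rot: [0.707, 0.707, 0.0, 0.0]
force: [0.3, 0.7, -1.9]
opening: 0.164
```

Emit:
apply_moves(
  series=[
    [[0,0,2],0],
    [[0,0,0],0],
    [[0,0,0],0],
  ],
)

```text
time: 43.5
tcp_pos: [0.614, 0.2897, 0.024]
tcp_rot: [0.707, 0.707, 0.001, 0.0]
force: [-4.2, -1.9, 9.3]
opening: 0.162
```

Emit:
apply_moves(
  series=[
    [[0,0,-1],0],
    [[0,0,0],0],
    [[0,0,0],0],
    [[0,0,0],0],
  ],
  jaw=30,
)

```text
time: 43.9
tcp_pos: [0.6138, 0.2896, 0.0235]
tcp_rot: [0.707, 0.707, -0.0, -0.0]
force: [-0.2, -0.6, -0.7]
opening: 0.354
```

Emit:
apply_moves(
  series=[
    [[0,0,-50],0],
    [[0,0,-50],0],
    [[0,0,-50],0],
    [[0,0,-50],0],
    [[0,0,-40],0],
  ],
)

```text
time: 44.4
tcp_pos: [0.6139, 0.2897, 0.267]
tcp_rot: [0.707, 0.707, 0.001, 0.0]
force: [1.0, 0.8, 0.1]
opening: 0.352
```

Emit:
apply_moves(
  series=[
    [[-49,-6,0],0],
    [[-49,-6,0],0],
    [[-49,-5,0],0],
    [[-48,-5,0],0],
    [[-46,-5,0],0],
  ],
)

```text
time: 44.9
tcp_pos: [0.5862, 0.0468, 0.2637]
tcp_rot: [0.707, 0.707, -0.0, 0.0]
force: [1.1, -0.2, -0.9]
opening: 0.352
```

Emit:
apply_moves(
  series=[
    [[0,0,30],0],
    [[0,0,15],0],
    [[0,0,0],0],
    [[0,0,0],0],
  ],
)

```text
time: 45.3
tcp_pos: [0.5867, 0.0487, 0.219]
tcp_rot: [0.707, 0.707, -0.0, -0.0]
force: [0.2, 0.3, 0.7]
opening: 0.344
```

```bash
python3 kn.py w16; python3 - <<'E'
from h import *
im=cv2.imread('pics/w16.png');cv2.imwrite('pics/w16v.png',im[:330])
E
```

```text
[0.58673445 0.04873644 0.2189918 ] 0.3442758831369182 [0.24976887 0.3105629  0.74450428]
floor 0.1681698347150178
700 [314. 238.] [0.5851 0.0483 0.2036]
```

View pics/w16v.png

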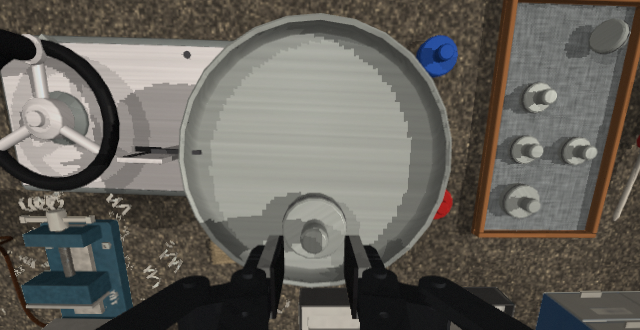

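Emit:
apply_moves(
  series=[
    [[0,0,20],0],
    [[0,0,9],0],
    [[0,0,0],0],
    [[0,0,0],0],
  ],
)

```text
time: 45.75
tcp_pos: [0.5869, 0.0489, 0.1903]
tcp_rot: [0.707, 0.707, 0.0, 0.0]
force: [-0.4, -0.5, 0.1]
opening: 0.348
```

Emit:
apply_moves(
  series=[
    [[0,0,0],0],
    [[0,0,0],0],
    [[0,0,0],0],
    [[0,0,0],0],
    [[0,0,0],0],
  ],
  jaw=5,
)

```text
time: 46.25
tcp_pos: [0.5869, 0.0487, 0.1899]
tcp_rot: [0.707, 0.707, 0.0, 0.0]
force: [1.3, 0.4, -0.4]
opening: 0.156
```

Emit:
apply_moves(
  series=[
    [[0,0,-45],0],
    [[0,0,-40],0],
    [[0,0,0],0],
    [[49,5,0],0],
    [[49,5,0],0],
  ],
)

```text
time: 46.75
tcp_pos: [0.5968, 0.1464, 0.2743]
tcp_rot: [0.708, 0.706, -0.0, 0.0]
force: [1.2, 0.3, -1.9]
opening: 0.16
```

Emit:
apply_moves(
  series=[
    [[49,5,0],0],
    [[49,5,0],0],
    [[49,4,0],0],
    [[49,4,0],0],
    [[7,0,30],0],
  ],
)

```text
time: 47.25
tcp_pos: [0.6163, 0.3563, 0.2463]
tcp_rot: [0.706, 0.709, 0.004, 0.0]
force: [1.4, -1.4, -1.9]
opening: 0.158
```

Emit:
apply_moves(
  series=[
    [[0,0,50],0],
    [[0,0,50],0],
    [[0,0,50],0],
    [[0,0,0],0],
    [[0,0,0],0],
  ],
)

```text
time: 47.75
tcp_pos: [0.6143, 0.3492, 0.0945]
tcp_rot: [0.707, 0.707, -0.001, -0.0]
force: [0.2, -0.2, -0.4]
opening: 0.157
```

Emit:
apply_moves(
  series=[
    [[0,0,0],0],
    [[0,0,0],0],
  ],
)

```text
time: 47.95
tcp_pos: [0.6166, 0.3505, 0.098]
tcp_rot: [0.707, 0.707, 0.002, 0.001]
force: [0.1, -0.6, -1.9]
opening: 0.16
```

Same height as before: contact expected near TCP 0.025 to 0.028.

Emit:
apply_moves(
  series=[
    [[0,0,40],0],
    [[0,0,29],0],
    [[0,0,0],0],
    [[0,0,0],0],
    [[0,0,0],0],
  ],
)

```text
time: 48.45
tcp_pos: [0.6158, 0.3502, 0.0277]
tcp_rot: [0.707, 0.707, 0.001, 0.0]
force: [0.2, -0.3, -2.0]
opening: 0.158
```

Emit:
apply_moves(
  series=[
    [[0,0,1],0],
    [[0,0,1],0],
    [[0,0,0],0],
  ],
)

```text
time: 48.75
tcp_pos: [0.6148, 0.3496, 0.0239]
tcp_rot: [0.707, 0.707, 0.0, 0.0]
force: [-0.1, 0.3, -2.0]
opening: 0.161
```

Emit:
apply_moves(
  series=[
    [[0,0,1],0],
    [[0,0,0],0],
    [[0,0,0],0],
  ],
)

```text
time: 49.05
tcp_pos: [0.6149, 0.3497, 0.0233]
tcp_rot: [0.707, 0.707, 0.0, 0.0]
force: [-0.9, -1.1, 5.7]
opening: 0.153
```

Emit:
apply_moves(
  series=[
    [[0,0,0],0],
    [[0,0,0],0],
    [[0,0,0],0],
  ],
  jaw=30,
)

```text
time: 49.35
tcp_pos: [0.615, 0.3497, 0.0227]
tcp_rot: [0.707, 0.707, 0.0, 0.0]
force: [0.3, 0.5, 1.8]
opening: 0.351
```

Emit:
apply_moves(
  series=[
    [[0,0,-50],0],
    [[0,0,-50],0],
    [[0,0,-30],0],
    [[0,-50,0],0],
    [[0,-50,0],0],
  ],
)

```text
time: 49.85
tcp_pos: [0.5154, 0.3501, 0.1534]
tcp_rot: [0.708, 0.706, 0.001, 0.0]
force: [-1.2, 0.1, 0.6]
opening: 0.351
```

Emit:
apply_moves(
  series=[
    [[0,-50,0],0],
    [[0,-35,0],0],
    [[0,0,0],0],
    [[0,0,0],0],
  ],
)

```text
time: 50.25
tcp_pos: [0.4296, 0.3501, 0.1531]
tcp_rot: [0.707, 0.707, 0.001, 0.0]
force: [-0.5, 0.5, 0.6]
opening: 0.352
```

```bash
python3 tw.py w17; python3 - <<'E'
from h import *
E=ld('w17');d=np.load('w17.npy');W=cloud('wrist',d,E);x,y,z=W[...,0],W[...,1],W[...,2]
m=(x>.40)&(x<.475)&(y>.315)&(y<.384)&(z>.0115)&(z<.06)
q=W[m];print(m.sum(),q.min(0),q.max(0),q.mean(0))
yy=np.arange(.32,.384,.004)
for a in yy:
    k=q[abs(q[:,1]-a)<.002]
    if len(k)>3: print(a.round(3),len(k),k[:,0].min().round(4),k[:,0].max().round(4),k[:,2].max().round(4),'zmaxx',k[k[:,2].argmax(),0].round(4))
im=cv2.imread('pics/w17.png');u,v=proj('wrist',[[.44,.35,.02]],E)[0].astype(int);print(u,v)
c=cv2.resize(im[max(v-60,0):v+60,u-80:u+80],None,fx=5,fy=5,interpolation=cv2.INTER_CUBIC);cv2.imwrite('pics/tip.png',c)
E
```

```text
[0.42959327 0.35006282 0.15313515] 0.3515331861149961 [-0.45232708  0.5469853   0.57652166]
410 [318. 204.] [0.4375 0.3532 0.0346]
(0, 0.04) 0.1762 (0, -0.04) 0.1765 (0, 0) 0.1768 (0.02, 0.04) 0.1766 (-0.02, -0.04) 0.1768 1232 [0.40000315 0.31536193 0.01158589] [0.45432313 0.38353342 0.03881813] [0.42740047 0.35237337 0.02505697]
0.32 21 0.4 0.4039 0.0189 zmaxx 0.4008
0.324 19 0.4 0.4039 0.0192 zmaxx 0.4017
0.328 19 0.4 0.4038 0.0192 zmaxx 0.4026
0.332 20 0.4 0.4037 0.0194 zmaxx 0.4007
0.336 18 0.4 0.4038 0.0185 zmaxx 0.4026
0.34 86 0.4 0.451 0.0219 zmaxx 0.4497
0.344 146 0.4001 0.4524 0.0306 zmaxx 0.4498
0.348 193 0.4 0.4533 0.0378 zmaxx 0.4429
0.352 158 0.4 0.4543 0.0388 zmaxx 0.438
0.356 173 0.4 0.4519 0.0374 zmaxx 0.4384
0.36 93 0.4 0.4486 0.036 zmaxx 0.437
0.364 86 0.4 0.4469 0.0248 zmaxx 0.4392
0.368 85 0.4 0.4468 0.0242 zmaxx 0.4365
0.372 54 0.4 0.4454 0.0219 zmaxx 0.4381
0.376 17 0.4007 0.4037 0.0188 zmaxx 0.4007
0.38 21 0.4 0.4038 0.019 zmaxx 0.4007
313 202
```

View pics/tip.png

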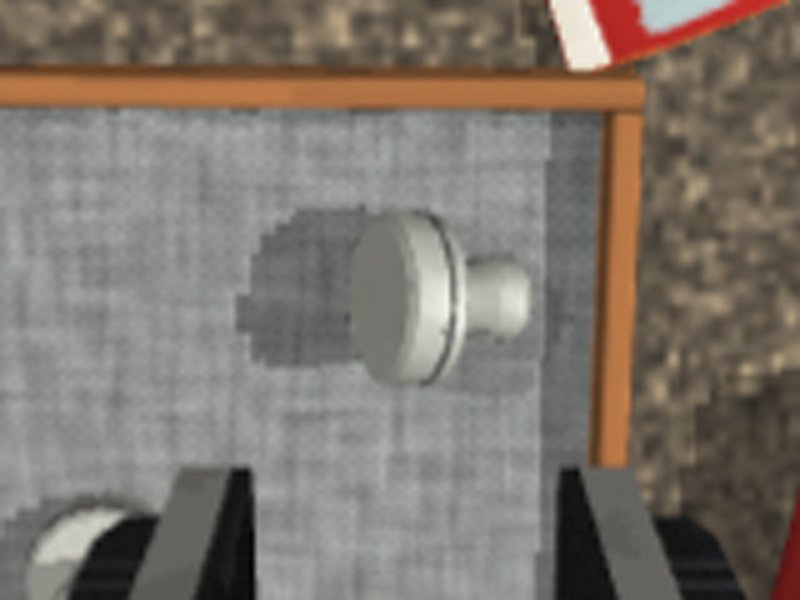

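Emit:
apply_moves(
  series=[
    [[0,0,0],0],
    [[0,0,0],0],
    [[0,0,0],0],
  ],
  jaw=50,
)

```text
time: 50.65
tcp_pos: [0.4304, 0.3495, 0.1523]
tcp_rot: [0.707, 0.707, -0.0, 0.0]
force: [-0.2, -1.3, 0.0]
opening: 0.586
```

```bash
python3 - <<'E'
from h import *
def tips(n,d,s):
    E=ext('wrist',s);W=cloud('wrist',d,E);T=(W-s['tcp_pos'])@R.from_quat(s['tcp_rot']).as_matrix()*1000
    m=(T[...,2]>-45)&(T[...,2]<15)&(abs(T[...,1])<25)&(abs(T[...,0])<60)
    q=T[m];print(n,s['opening'],m.sum())
    for sg in(1,-1):
        k=q[q[:,0]*sg>0]
        if len(k): print(sg,'zmax',np.percentile(k[:,2],[50,95,99.5]).round(1),'x',np.percentile(k[k[:,2]>k[:,2].max()-6][:,0],[1,50,99]).round(1),'y',np.percentile(k[:,1],[1,99]).round(1))
import json
s=json.load(open('w17.json'));s={k:np.array(v) for k,v in s.items()};s['opening']='w17';tips('30',np.load('w17.npy'),s)
im,d,E,s=snap('w18');tips('50',d,s)
s2=json.load(open('w14.json'));
W=cloud('wrist',d,E);x,y,z=W[...,0],W[...,1],W[...,2]
m=(x>.415)&(x<.46)&(y>.33)&(y<.382)&(z>.0115)&(z<.06);q=W[m]
for a in np.arange(.336,.38,.003):
    k=q[abs(q[:,1]-a)<.0015]
    if len(k)>3: print(a.round(3),len(k),k[:,0].min().round(4),k[:,0].max().round(4),k[:,2].max().round(4))
E
```

```text
30 w17 3727
1 zmax [-29.5  -7.6  -2. ] x [14.3 14.4 20.2] y [-13.7   9.9]
-1 zmax [-29.5  -7.4  -1.8] x [-21.5 -15.7 -15.5] y [-13.8  10.3]
50 0.5860601595748623 3859
1 zmax [-28.2  -8.5  -3.4] x [24.2 24.5 30.5] y [-12.3  10. ]
-1 zmax [-28.2  -8.5  -3.4] x [-31.8 -25.6 -25.4] y [-12.5  10.1]
0.339 27 0.4324 0.4488 0.017
0.342 80 0.426 0.4523 0.0246
0.345 100 0.4231 0.4533 0.0308
0.348 140 0.4228 0.4525 0.0377
0.351 105 0.4227 0.4531 0.0386
0.354 125 0.4228 0.4534 0.0381
0.357 98 0.4237 0.4515 0.0367
0.36 55 0.4267 0.4458 0.036
0.363 50 0.4326 0.4477 0.0241
0.366 51 0.4325 0.447 0.024
0.369 52 0.4326 0.4475 0.0236
0.372 31 0.4342 0.4464 0.0215
```

Emit:
apply_moves(
  series=[
    [[-5,8,35],0],
    [[0,0,40],0],
    [[0,0,27],0],
    [[0,0,0],0],
    [[0,0,0],0],
  ],
)

```text
time: 51.2
tcp_pos: [0.4379, 0.3447, 0.051]
tcp_rot: [0.707, 0.707, -0.0, -0.0]
force: [0.2, 0.7, -0.1]
opening: 0.585
```

Emit:
apply_moves(
  series=[
    [[0,0,0],0],
    [[0,0,0],0],
  ],
)

```text
time: 51.4
tcp_pos: [0.4388, 0.3455, 0.0523]
tcp_rot: [0.707, 0.707, 0.001, 0.0]
force: [-0.2, 0.6, 0.1]
opening: 0.586
```

Emit:
apply_moves(
  series=[
    [[0,0,19],0],
    [[0,0,0],0],
    [[0,0,0],0],
    [[0,0,0],0],
  ],
)

```text
time: 51.8
tcp_pos: [0.4382, 0.345, 0.0327]
tcp_rot: [0.707, 0.707, 0.001, 0.0]
force: [0.1, -0.1, -0.2]
opening: 0.586
```

Emit:
apply_moves(
  series=[
    [[-8,0,0],0],
    [[-8,0,0],0],
    [[-8,0,0],0],
    [[-8,0,0],0],
    [[-8,0,0],0],
  ],
)

```text
time: 52.3
tcp_pos: [0.4391, 0.3047, 0.0335]
tcp_rot: [0.707, 0.707, 0.002, 0.0]
force: [-0.7, -0.7, 2.9]
opening: 0.589
```

Emit:
apply_moves(
  series=[
    [[-4,0,0],0],
    [[0,0,0],0],
    [[0,0,0],0],
  ],
)

```text
time: 52.6
tcp_pos: [0.4378, 0.3005, 0.0317]
tcp_rot: [0.707, 0.707, 0.0, 0.0]
force: [0.4, -1.0, 2.5]
opening: 0.589
```

Emit:
apply_moves(
  series=[
    [[0,0,-40],0],
    [[0,0,-40],0],
    [[0,-40,-20],0],
    [[0,0,0],0],
    [[0,0,0],0],
  ],
)

```text
time: 53.1
tcp_pos: [0.3976, 0.3011, 0.132]
tcp_rot: [0.707, 0.707, 0.001, 0.0]
force: [-0.4, 0.4, -1.3]
opening: 0.586
```

```bash
python3 tw.py w19; python3 - <<'E'
from h import *
E=ld('w19');d=np.load('w19.npy');W=cloud('wrist',d,E);x,y,z=W[...,0],W[...,1],W[...,2]
m=(x>.405)&(x<.475)&(y>.258)&(y<.382)&(z>.0115)&(z<.06);q=W[m]
for a in np.arange(.26,.38,.003):
    k=q[abs(q[:,1]-a)<.0015]
    if len(k)>3: print(a.round(3),len(k),k[:,0].min().round(4),k[:,0].max().round(4),k[:,2].max().round(4))
E
```

```text
[0.39757386 0.30112861 0.1319911 ] 0.5860715800928737 [-0.436821    0.38120703 -1.27647217]
264 [336. 247.] [0.437  0.3199 0.0344]
(0, 0.04) 0.1764 (0, -0.04) 0.1771 (0, 0) 0.1765 (0.02, 0.04) 0.1762 (-0.02, -0.04) 0.1768 0.305 39 0.4297 0.4453 0.0187
0.308 69 0.4262 0.4485 0.0189
0.311 85 0.4249 0.4509 0.0191
0.314 136 0.4228 0.4527 0.0364
0.317 107 0.4225 0.4534 0.0365
0.32 134 0.4221 0.4531 0.036
0.323 105 0.4223 0.4444 0.0361
0.326 94 0.4229 0.4525 0.0355
0.329 76 0.4244 0.4519 0.0292
0.332 79 0.4264 0.4487 0.02
0.335 31 0.4303 0.4456 0.0195
```

The tipped weight now reads as standing: knob top at 0.0345, flat disc at 0.019. I'll lift away and check the whole tray and the wheel.

Emit:
apply_moves(
  series=[
    [[0,0,-45],0],
    [[10,0,-45],0],
    [[10,-20,-45],0],
    [[0,-20,0],0],
    [[0,0,0],0],
  ],
)

```text
time: 53.7
tcp_pos: [0.3573, 0.3211, 0.2667]
tcp_rot: [0.707, 0.707, 0.0, -0.0]
force: [0.7, -0.6, -1.0]
opening: 0.582
```

```bash
python3 tw.py w20; python3 - <<'E'
from h import *
E=ld('w20');W=cloud('wrist',np.load('w20.npy'),E);x,y,z=W[...,0],W[...,1],W[...,2]
for c in [(.437,.320),(.496,.290),(.5555,.2865),(.5545,.345),(.614,.290),(.615,.350)]:
    m=(abs(x-c[0])<.026)&(abs(y-c[1])<.026)&(z>.011)&(z<.06);k=m&(z<.026);t=m&(z>.029)
    print(c,m.sum(),'knob z',np.median(z[t]).round(4) if t.any() else None,'max',np.nanmax(z[m]).round(4),'disc z',np.percentile(z[k],[50,90]).round(4) if k.any() else None,'span',np.ptp(W[k],axis=0).round(3) if k.any() else None)
P=cloud('top',camera('top')[1]);m=(P[...,0]>.4)&(P[...,0]<.5)&(P[...,1]<-.14)&(P[...,1]>-.26)&(P[...,2]>.115)&(P[...,2]<.14);print('grip',P[m].mean(0),m.sum(),get_state()['time'])
E
```

```text
[0.35732169 0.32110389 0.2667241 ] 0.5817432684729799 [ 0.70151894 -0.60599257 -1.00810024]
109 [313. 234.] [0.4372 0.3205 0.0345]
92 [291. 275.] [0.4968 0.2905 0.0343]
(0, 0.04) 0.1764 (0, -0.04) 0.1763 (0, 0) 0.1761 (0.02, 0.04) 0.1763 (-0.02, -0.04) 0.1764 (0.437, 0.32) 426 knob z 0.0345 max 0.0362 disc z [0.0176 0.0189] span [0.031 0.031 0.011]
(0.496, 0.29) 389 knob z 0.0343 max 0.0356 disc z [0.0175 0.0189] span [0.03  0.031 0.014]
(0.5555, 0.2865) 378 knob z 0.0339 max 0.036 disc z [0.0172 0.0189] span [0.028 0.031 0.013]
(0.5545, 0.345) 381 knob z 0.0341 max 0.0371 disc z [0.0171 0.0189] span [0.029 0.031 0.015]
(0.614, 0.29) 145 knob z None max 0.0236 disc z [0.0177 0.0224] span [0.015 0.035 0.013]
(0.615, 0.35) 138 knob z None max 0.0235 disc z [0.0173 0.0222] span [0.015 0.033 0.012]
grip [ 0.46076962 -0.19516968  0.12779094] 43 53.85
```

```bash
python3 - <<'E'
from h import *
im,d=camera('top');P=cloud('top',d);x,y,z=P[...,0],P[...,1],P[...,2]
for c in [(.614,.290),(.615,.350)]:
    m=(abs(x-c[0])<.024)&(abs(y-c[1])<.024)&(z>.0125)&(z<.06);t=m&(z>.031);k=m&(z<.026)&(z>.018)
    print(c,'knob',P[t].mean(0).round(4),np.nanmax(z[m]).round(4),t.sum(),'disc z',np.median(z[k]).round(4),np.ptp(P[k],axis=0).round(3))
f=(abs(x-.46)<.02)&(abs(y-.36)<.01);print('floor',np.nanmedian(z[f]))
finish_job()
E
```

```text
(0.614, 0.29) knob [0.6126 0.2865 0.042 ] 0.0457 24 disc z 0.023 [0.037 0.039 0.007]
(0.615, 0.35) knob [0.6141 0.3472 0.0403] 0.0435 24 disc z 0.0229 [0.039 0.039 0.007]
floor 0.007372392051707255
the job is handed in; nothing more can be done
```

The scratch test is done and handed in at about 54 s on the robot's clock. All the checks I made were good, but the job reports no verdict.

- **Load:** I stood 600 g (two 200 g and two 100 g weights) on the pan. Its floor sank from about 176 mm to 152 mm above the bench, which I worked out as about 36.5 to 37 mm down, against a limit of 38.5 mm. The gauge views were hard to read exactly. They agreed with the pointer resting between the long lines, but nothing measured the pan's travel directly.
- **Crank:** I turned the handwheel anticlockwise to the mark and one full turn further with the load on. Afterwards the grip sat at 177.3° against 177.7° for the mark.
- **Unloading:** The pan is empty and back at about 176 mm.
- **Weights:** All six weights are in the tray. The heights of their discs and knobs fit upright standing.
- **Other objects:** I never touched the jaw insert, brush, marker or the coloured look-alikes. I did not measure their positions again at the end. The hand was clear of everything when I handed in.

**What went wrong on the way:** I tried to pick up one 100 g weight with the fingers too high. The first try missed and the second tipped it onto its side in the tray. I loaded a different 100 g weight instead and later pushed the fallen one back upright with a fingertip.

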